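# Uncover a bench valve, shut it and set it two turns open

## Robot

A 6-joint arm with a two-finger parallel gripper is mounted at the origin on a cart in front of the work surface, level with it; the furniture and walls round the work are solid. World frame = base frame: x ahead of the robot, y to its left, z up, the work surface at z = 0. Lengths are in m, angles in rad, forces in N, time in s.
With the tool pointing down it reaches from about 0.35 to 0.775 m from the base axis. Payload 5.5 kg.
Tool frame: the origin (TCP) lies midway between the tips of the shut fingers; the grasp point (between the pads) lies 19 mm behind it (env.tcp_to_grasp is the distance from the TCP to the grasp point, in m); z points along the fingers, y is the direction in which the jaws open and shut (so a half turn about z gives the same grasp; the last joint's range is limited). The gripper opens to 85 mm and grips with 20 to 120 N. Pads are 22 mm wide; open, the fingers measure 114 mm over their backs; the gripper's body (76 mm by 85 mm) begins 54 mm behind the grasp point. The pads swing forward as they close: fully open they stand 13 mm farther back than shut.
Start: joints at [-1.489, 0.313, 0.046, 1.304, 0, 1.431], TCP at [0.126, -0.561, 0.202] pointing down, gripper open.
Joint ranges: [-2.76, 2.76], [-0.86, 1.69], [-1.03, 1.26], [-2.2, 2.34], [-1.47, 1.5], [-3.14, 3.14]. Speed limits (rad/s): [2.57, 2.57, 3.14, 3.14, 3.14, 3.14].

## Interface

Orientations are given as a unit quaternion [w, x, y, z].
In Python, from workcell import get_state, viewer, hand_in, finder, env gives the robot as it stands.
- The arm moves only by the tool arm_command, never from a script. Its argument "motion" is a list of rows, each an object of numbers: "x", "y", "z": the shift along the tool's x, y, z in mm; "rx", "ry", "rz": the turn, a rotation vector about the tool's x, y, z in degrees; "hand": the closure, from -1 (fully open) to 1 (shut). A call has 1 to 10 rows; each row is the pose to reach, as a shift and turn from the pose commanded when the call began, along the tool's axes at that moment; what a row does not reach only later rows make up. A row lasts 1/8 s, in which the tool goes at most 62.5 mm and 10.7 degrees, less where a joint would pass 70% of its speed; a pose out of reach is approached as far as the arm can. A call with a gripper value outside its range is refused whole. The fingers move at their own pace and stop on an object; "force" is the grip in N (left out, the last holds). Time passes only in rows, so rows that repeat a pose let the fingers close. It gives the time, the measured TCP pose, the force and the opening at its end, in the units of the state.
- get_state(): the state, without advancing time (a new reading comes with each control period).
- viewer.read_camera(name): name is "scene" or "side" or "wrist"; returns a dict with "image" (480x640x3 uint8, red, green, blue), "z_map" (480x640 float32, m along the optical axis (not along the pixel's ray), 0 where there is no reading), "intrinsics" (3x3 intrinsics, pixels), "rvec" (rotation vector, rad) and "tvec" (3), from world to camera coordinates, as OpenCV has them. Camera axes: x right, y down, z forward; pixel columns grow to the right and rows downward; lengths in m; the calibration is good to about 2 mm. A picture is of the moment at which its call begins.
- hand_in(): hands the job in, once; it reports no verdict.
Trained networks look in a picture, given as the dict that the camera call returned (one of the last four; its "shot" number tells which), for a name from the list of things; names that differ only in an ending like _2 or _b are one class to them, and where a whole thing is asked for, a point or a joint stands for the part that bears it (a point fixed in the world has none). Each returns a list of dicts, best first, with "score" (0 to 1); they miss things now and then, are a little off and sometimes report something else, mostly with a low value. They report only what shows in the picture. A call takes as long as a camera call. They do not tell look-alikes from the thing itself.
- finder.find_in(picture, query): "at" ([column, row] in pixels, amid what is visible of it).
- finder.masks_of(picture, query): "region" (480x640 bool, what is visible of it) and "at" ([column, row] in pixels, amid what is visible of it).
The state is a dict: "clock": time; "joint_pos": joint angles; "qvel": joint speeds; "tau": joint torques, N m; "tcp_pos": TCP position; "orientation": TCP orientation; "wrist_force": force on the tool from outside, world axes, zero at the start; "ft_torque": the same for the moment, N m; "finger_gap": finger opening in m.
Only numpy, scipy, OpenCV 4.12 (cv2) and the standard library are available. Lean on these libraries where they do the work, as an engineer would, in place of code of your own. Each camera call takes 0.05 s, during which the arm holds its last target.

## Task

Tip up the loose cover of the valve pot by the handle on its top, so that the opposite edge stays seated until it is clearly tilted, then lift it off and set it down right way up on the bench beside the pot. Then take the crank handle of the valve wheel, turn it clockwise until the valve is fully closed against its stop, and back it off exactly two full turns. Finish still gripping the crank handle there, ready to shut the valve again, and leave the mug, the oil can and the tape roll undisturbed.

Things in the scene. Friction and masses are not known exactly. Their poses are not given: they have to be found in the camera images.
- pot: grey round valve pot fixed to the bench, 184 mm across and 46 mm high, open at the top; a pipe leaves it on its own +y and -y sides, 127 mm from the axis to the pipe's outside, at most 34 mm high. The loose cover sits on a ledge 36 mm above the bench, round a collar of 160 mm outside diameter, 10 mm high. Origin: on the axis, at bench level; z up; it stands turned differently about z from run to run
- handwheel (a joint): valve wheel inside the pot, turning about the pot's vertical axis; 0 = fully closed, against a hard stop, with the crank handle on the pot's own +x side; grows as the wheel is turned counter-clockwise seen from above (opening), in rad, one turn = 6.283; two turns open = 12.566; upper stop at 18.85 (three turns). It starts partly open. It turns with steady friction of about 0.12 N m (about 3 N at the crank handle) and stays where it is left
- handle: upright black crank handle of the valve wheel, a round sleeve 18 mm thick (20 mm near its foot) and 42 mm tall, that spins freely on its own pin, so a gripper can hold it and go round in a circle without turning. Its axis is 42 mm from the pot's axis. Origin: centre of its foot, 42 mm above the bench (its top is at 84 mm); the wheel's top is 39 mm above the bench. Hidden under the cover at first
- handle_mid (a point): point on the crank handle's axis, 22 mm above its foot, 64 mm above the bench: the height to grip it
- cover: loose round aluminium cover like a deep lid, 174 mm outside diameter (166 mm inside), 60 mm high, about 0.2 kg, sitting over the valve on the pot's ledge with 3 mm play round the collar. Origin: centre of its open underside, 36 mm above the bench when seated, 0 when set down on the bench; z is its upward axis. Its handle lies towards its own -x side
- bail (a point): middle of the top bar of the cover's wire handle: a round bar 12 mm thick, about 36 mm long, running radially (along the cover's own x) near one edge of its top, 55 mm from its axis. The bar's centre is 84 mm above the cover's lower edge, 24 mm above its top face. Pinch it across, along the cover's own y
- cover_far_edge (a point): point of the cover's lower outside edge opposite the handle (87 mm from its axis, along its own +x); it stays on the ledge while the cover is tipped
- mug: green and white mug, 88 mm high, standing at the back right; leave alone
- oil_can: small dark green oil can with a thin spout, 168 mm high, standing at the left; leave alone
- tape_roll: roll of black tape, 62 mm across and 19 mm high, lying at the front left; leave alone
Not all that is in view belongs to the job. Several things have the shape of the cover; the one meant has the colours described above.

How it is judged:
By the outcome, as a careful person would: the job done as asked, in the order asked, and still so for the second after the job is handed in, while the arm keeps its last pose, push and grip.
It also fails if it takes over 72 s, if anything falls off the work surface, if the arm or the gripper's body presses on something with over 40 N, if the wrist force passes 120 N, or if a joint passes its speed limit or range.

## Working session

There is one attempt and no reset: what is moved stays moved. The work goes in short steps, Python scripts to look and compute and a tool call to move; the robot and the scene stay as the last step left them, time stands still between calls to the robot, and variables do not carry over. Pictures are saved under pics/ and viewed, and the job is handed in when it is done.

Besides the shell and the picture viewer there is one more tool, called as name([rows], argument=value, ...), one row to a line, values as JSON. arm_command: Moves the arm, as the interface text tells. Its arguments: {"type":"object","properties":{"motion":{"type":"array","items":{"type":"object","properties":{"x":{"type":"number"},"y":{"type":"number"},"z":{"type":"number"},"rx":{"type":"number"},"ry":{"type":"number"},"rz":{"type":"number"},"hand":{"type":"number"}}}},"force":{"type":"number"}},"required":["motion"]}

```bash
ls; mkdir -p pics; python3 - <<'E'
from workcell import get_state, viewer, finder, env
import cv2
print(get_state())
print([a for a in dir(env) if not a.startswith('_')])
for n in ["scene","side","wrist"]:
    p=viewer.read_camera(n); cv2.imwrite(f"pics/{n}0.png",p["image"][:,:,::-1]); print(n,p["intrinsics"],p["rvec"],p["tvec"])
E
```

```text
pics
{'clock': 0.0, 'joint_pos': array([-1.48858125e+00,  3.14002114e-01,  4.49546345e-02,  1.30361627e+00,
       -2.16385989e-06,  1.43118020e+00]), 'qvel': array([-0.00080463, -0.00056166, -0.00037492, -0.00037021,  0.00041757,
       -0.00077703]), 'tau': array([ 8.41819256e-04, -4.80625820e+01,  2.98535407e+01,  1.94820645e-02,
       -1.31517286e-04, -1.33769475e-05]), 'tcp_pos': array([ 0.12644183, -0.56032707,  0.20139801]), 'orientation': array([-9.33358908e-04,  9.93854735e-01,  1.10688275e-01,  2.57128725e-05]), 'wrist_force': array([ 0.9006368 ,  0.74939744, -0.85131219]), 'ft_torque': array([0.01603907, 0.02493797, 0.0056298 ]), 'finger_gap': 0.08534864623120637}
['MotionError', 'tcp_to_grasp']
scene [[501.34583806   0.         325.22138605]
 [  0.         501.34583806 244.41365994]
 [  0.           0.           1.        ]] [ 0.49966931 -2.84280057  0.89482498] [0.51493193 0.14295383 1.50511425]
side [[556.76689624   0.         324.71615028]
 [  0.         556.76689624 235.02636218]
 [  0.           0.           1.        ]] [ 1.36324646 -2.02793243  0.99689636] [0.26521104 0.3666861  1.6815969 ]
wrist [[357.15049306   0.         311.4706911 ]
 [  0.         357.15049306 242.83942074]
 [  0.           0.           1.        ]] [-2.28273504  1.82377574  0.2489095 ] [-0.57415643 -0.03434757  0.37840042]
```

View pics/scene0.png

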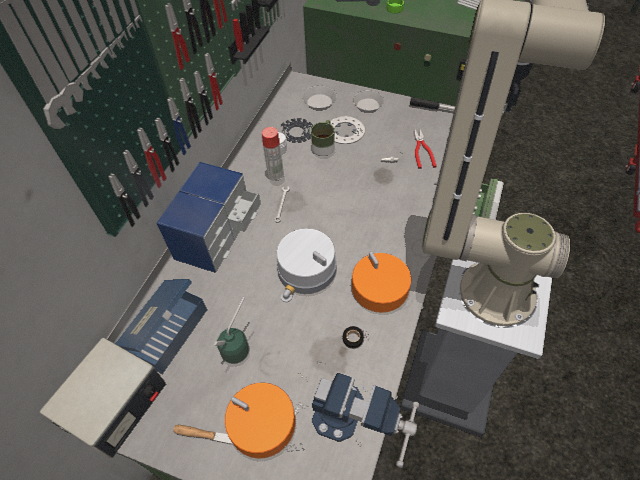

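View pics/side0.png

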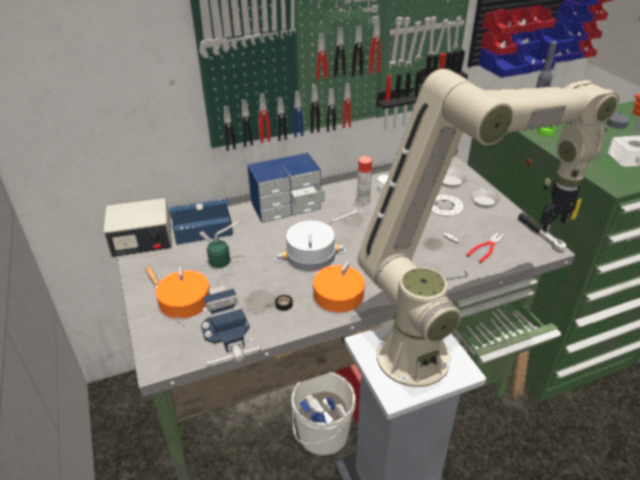

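View pics/wrist0.png

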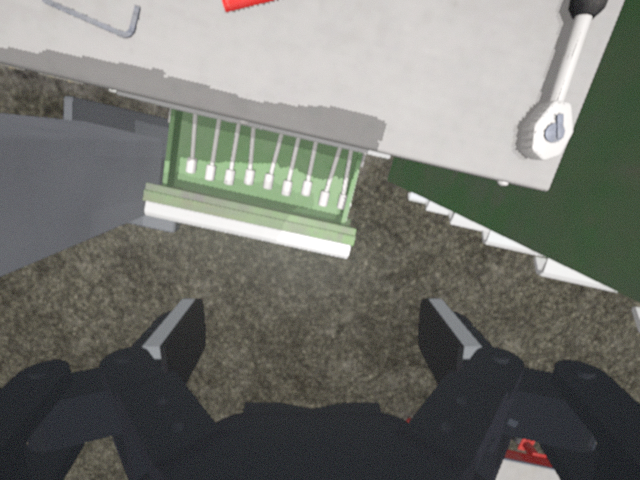

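Candidates for the cover, in the scene view: aluminium one on the pot at (306,258), an orange one at (381,282) and an orange one at (260,419). By colour and the pot with its pipes below it, the aluminium one at (306,258) (side view: (310,241)) is the one. Next I'll measure it and take a close crop.

```bash
cat > h.py <<'E'
from workcell import get_state, viewer, finder, env
import cv2, numpy as np
from scipy.spatial.transform import Rotation as R
def cloud(p):
    K=p["intrinsics"]; z=p["z_map"]; v,u=np.mgrid[:480,:640]
    c=np.stack([(u-K[0,2])/K[0,0]*z,(v-K[1,2])/K[1,1]*z,z],-1)
    Rm=R.from_rotvec(p["rvec"]).as_matrix()
    w=(c-p["tvec"])@Rm
    w[z==0]=np.nan
    return w
def ray(p,uv):
    K=p["intrinsics"];Rm=R.from_rotvec(p["rvec"]).as_matrix()
    d=np.array([(uv[0]-K[0,2])/K[0,0],(uv[1]-K[1,2])/K[1,1],1.])@Rm
    return -p["tvec"]@Rm, d/np.linalg.norm(d)
def tri(*rs):
    A=0;b=0
    for o,d in rs:
        P=np.eye(3)-np.outer(d,d);A=A+P;b=b+P@o
    x=np.linalg.solve(A,b); return x,[np.linalg.norm((np.eye(3)-np.outer(d,d))@(x-o)) for o,d in rs]
def proj(p,X):
    return cv2.projectPoints(np.array(X,float).reshape(-1,3),p["rvec"],p["tvec"],p["intrinsics"],None)[0].reshape(-1,2)
def circ(xy):
    A=np.c_[2*xy,np.ones(len(xy))];s=np.linalg.lstsq(A,(xy**2).sum(1),rcond=None)[0]
    return s[:2],np.sqrt(s[2]+s[:2]@s[:2])
E
python3 - <<'E'
from h import *
P={}
for n in ["scene","side"]:
    p=viewer.read_camera(n);P[n]=p;w=cloud(p)
    for q in ["cover","bail","mug","oil_can","tape_roll","pot"]:
        for r in finder.masks_of(p,q)[:4]:
            pts=w[r["region"]];pts=pts[~np.isnan(pts[:,0])]
            print(n,q,round(r["score"],2),np.round(r["at"]),r["region"].sum(),np.round(np.percentile(pts,[2,50,98],axis=0),3).tolist())
    # aluminium area
    c={"scene":(306,258),"side":(310,241)}[n]
    m=np.zeros((480,640),bool);m[c[1]-45:c[1]+45,c[0]-45:c[0]+45]=1
    a=w[m];print(n,"hist z",np.histogram(a[:,2][~np.isnan(a[:,2])],bins=np.arange(-.01,.16,.01)))
    t=a[(a[:,2]>.088)&(a[:,2]<.104)]; print("top",t.mean(0),t.min(0),t.max(0))
    b=a[(a[:,2]>.108)&(a[:,2]<.15)]; print("bail",b.mean(0),b.min(0),b.max(0),len(b))
    for nm,s in (("b",b[:,:2]),):
        U,S,V=np.linalg.svd(s-s.mean(0));print(V[0],S)
    x,y=c; im=p["image"][y-60:y+60,x-80:x+80]; cv2.imwrite(f"pics/crop_{n}.png",cv2.resize(im,None,fx=5,fy=5,interpolation=cv2.INTER_CUBIC)[:,:,::-1])
E
```

```text
scene cover 0.77 [384. 285.] 2770 [[0.255, 0.027, 0.012], [0.331, 0.119, 0.06], [0.409, 0.186, 0.077]]
scene cover 0.74 [309. 257.] 2714 [[0.484, 0.041, 0.045], [0.56, 0.134, 0.095], [0.641, 0.199, 0.12]]
scene cover 0.7 [259. 415.] 4252 [[0.421, 0.516, 0.009], [0.498, 0.6, 0.059], [0.58, 0.675, 0.085]]
scene bail 0.64 [305. 255.] 2772 [[0.484, 0.038, 0.039], [0.56, 0.134, 0.095], [0.645, 0.199, 0.12]]
scene bail 0.63 [262. 420.] 4175 [[0.422, 0.516, 0.015], [0.498, 0.6, 0.059], [0.579, 0.674, 0.085]]
scene bail 0.59 [379. 285.] 2759 [[0.256, 0.028, 0.013], [0.332, 0.119, 0.059], [0.41, 0.186, 0.078]]
scene mug 0.87 [321. 138.] 708 [[0.664, -0.449, 0.006], [0.704, -0.388, 0.057], [0.745, -0.356, 0.091]]
scene oil_can 0.75 [232. 343.] 942 [[0.619, 0.398, 0.005], [0.648, 0.448, 0.075], [0.688, 0.476, 0.139]]
scene pot 0.9 [301. 287.] 550 [[0.477, 0.108, 0.001], [0.553, 0.197, 0.024], [0.622, 0.239, 0.039]]
scene hist z (array([2299, 2547,  115,  145,  246,   90,   96,  103,   86,  145, 1968,
        143,   20,   53,    2,    0]), array([-0.01,  0.  ,  0.01,  0.02,  0.03,  0.04,  0.05, 
[... 1007 characters left out ...]
 0.263, -0.004], [0.352, 0.291, 0.014], [0.386, 0.318, 0.023]]
side pot 0.61 [310. 265.] 611 [[0.472, -0.004, -0.004], [0.505, 0.148, 0.019], [0.588, 0.239, 0.039]]
side hist z (array([2472, 1614,  265,  284,  242,  179,  598,  437,  238,  345, 1083,
        164,   76,   33,    0,    0]), array([-0.01,  0.  ,  0.01,  0.02,  0.03,  0.04,  0.05,  0.06,  0.07,
        0.08,  0.09,  0.1 ,  0.11,  0.12,  0.13,  0.14,  0.15]))
top [0.59681527 0.11360945 0.09476868] [ 0.35183208 -0.0291981   0.08802187] [0.83884582 0.20474247 0.10382984]
bail [0.71130221 0.11965214 0.11593218] [0.48912847 0.02021699 0.10805541] [0.83561478 0.20236963 0.12852842] 128
[-0.99920471  0.03987422] [1.53112603 0.53676835]
```

View pics/crop_scene.png

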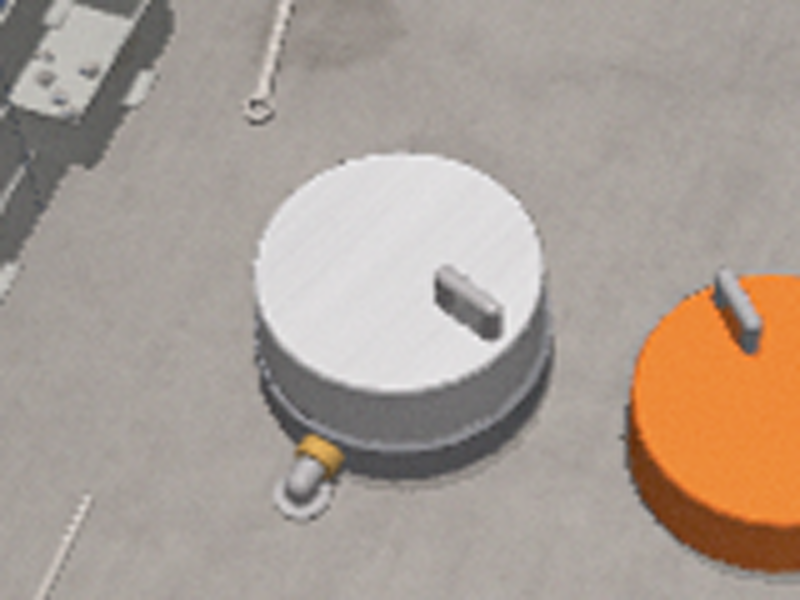

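View pics/crop_side.png

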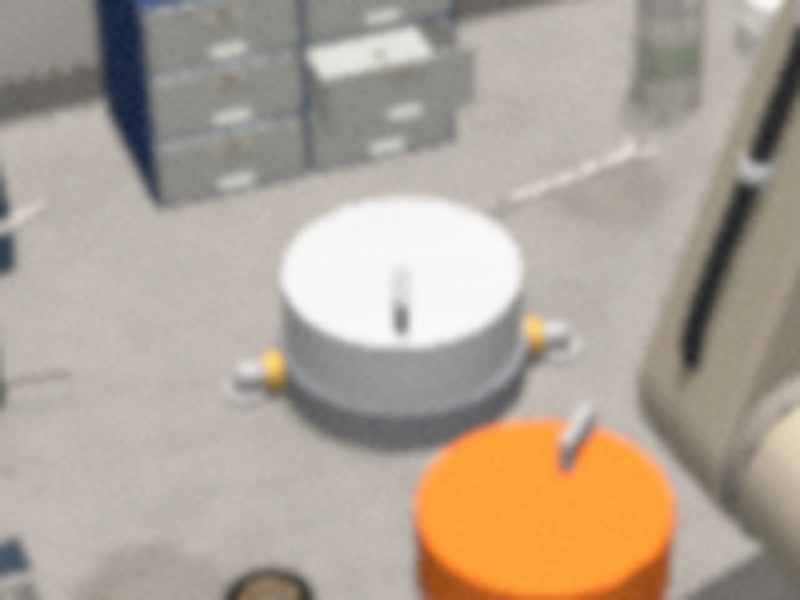

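```bash
cat >> h.py <<'E'
def pose():
    s=get_state();q=s["orientation"]
    return np.array(s["tcp_pos"]),R.from_quat([q[1],q[2],q[3],q[0]])
def down(yaw,tilt=0):
    # tool x at yaw, tool z down
    c,s=np.cos(yaw),np.sin(yaw)
    return R.from_matrix(np.array([[c,s,0],[s,-c,0],[0,0,-1.]]))
def row(p0,R0,p,Rt):
    d=R0.inv().apply(np.array(p)-p0)*1000; r=np.degrees((R0.inv()*Rt).as_rotvec())
    return np.round(d,1).tolist(),np.round(r,1).tolist()
E
python3 - <<'E'
from h import *
p=viewer.read_camera("wrist");Rm=R.from_rotvec(p["rvec"]).as_matrix()
c=-p["tvec"]@Rm; p0,R0=pose(); print("cam in tool",R0.inv().apply(c-p0), "cam axes in tool",R0.inv().as_matrix()@Rm.T, "ctrl",p0,R0.as_matrix())
s=viewer.read_camera("scene");w=cloud(s)
s2=viewer.read_camera("side");w2=cloud(s2)
# height map
W=w.reshape(-1,3);W=W[~np.isnan(W[:,0])]
for x in np.arange(.85,.2,-.04):
    l=""
    for y in np.arange(.36,-.5,-.04):
        k=(abs(W[:,0]-x)<.02)&(abs(W[:,1]-y)<.02); l+="%5s"%(int(1000*np.percentile(W[k,2],95)) if k.sum() else "--")
    print("%.2f"%x,l)
for t in ([.425,.19],):
  pass
Rt=down(np.pi-.32)
print(row(p0,R0,[.45,-.20,.27],Rt))
E
```

```text
cam in tool [ 6.78809600e-02 -7.56918345e-05 -1.71516059e-01] cam axes in tool [[ 6.01123463e-04 -9.63878345e-01 -2.66342213e-01]
 [ 9.99999812e-01  5.46758047e-04  2.78270229e-04]
 [-1.22593899e-04 -2.66342330e-01  9.63878492e-01]] ctrl [ 0.12650648 -0.56094852  0.20232461] [[ 9.75505163e-01  2.19976534e-01  3.15562255e-05]
 [ 2.19976536e-01 -9.75505159e-01 -8.69092370e-05]
 [ 1.16652681e-05  9.17220386e-05 -9.99999996e-01]]
0.85   145    7    4  185  193  193  193  193  192  193  192   --    4    4  201  202   --   64   62   14   10   14
0.81   156    4    4  151  180  180  181  179  186  185  177    4    5    4  201  205    6   50   30   12   10   13
0.77     4    4    4    4    3    4    4  120  120  120  108    5    5    7  101    6    5    4    5   10   12   14
0.73     4    4    4    4    4    4    4    5    4    4    7    7    7    6    4    4    5    6   85   88   87   82
0.69     4    2    4    5    4    4    4    5    5    5    4    4    5    5    6    4    5    5   85   84   86   73
0.65   161    4    4    4    4   97   99   99   93    5    5    5    5    6    5    5    4
[... 646 characters left out ...]
   63   65    4    4    5    5    6    4    5    5    4    5    5   16    5
0.37     5   20   20    6   50   63   64   89   90   60    4    5    4    4    4    4    5    5    5    5   12   12
0.33     4   17   21    4   59   64   64   64   64   61    5    4    5    5    5    5    6    6    4    7   10   11
0.29     3    4    4    4   43   63   64   64   64    5    5    5    6    5    5    5    5    6    5    5   12    9
0.25     4    4    4    5    4   59   62  304  424  540  660  761  782  782    4    4    5    3    8   -1   --   --
0.21     4    3    4    4    3    5    4  338  456  577  688  760  783  784 -810 -814 -808 -448 -811 -812 -807 -807
([395.0, -280.9, -67.7], [0.0, 0.0, -149.0])
```

The crop shows the plain aluminium cover on the grey pot. Its bail is in the scene crop at (468,302), towards the robot. Free bench lies to the right, around (0.52,-0.14).

arm_command([
  {"x": 34,"y": -19,"z": -8,"rz": -10,"hand": -1},
  {"x": 68,"y": -38,"z": -16,"rz": -20},
  {"x": 102,"y": -57,"z": -24,"rz": -30},
  {"x": 136,"y": -76,"z": -32,"rz": -40},
  {"x": 170,"y": -95,"z": -40,"rz": -50},
  {"x": 204,"y": -114,"z": -48,"rz": -60},
  {"x": 238,"y": -133,"z": -56,"rz": -70},
  {"x": 272,"y": -152,"z": -64,"rz": -80},
  {"x": 306,"y": -171,"z": -72,"rz": -90},
  {"x": 340,"y": -190,"z": -80,"rz": -100},
])

```text
invalid input at $.motion[0]: expected keys x, y, z, rx, ry, rz, hand
```

```bash
python3 - <<'E'
from h import *
s=get_state();print(s["joint_pos"],s["tcp_pos"],s["clock"])
p0,R0=pose();print(R0.as_matrix())
print(row(p0,R0,[.47,.14,.26],down(np.pi-.32)))
E
```

```text
[-1.48860716e+00  3.13194563e-01  4.60918948e-02  1.30359582e+00
  1.42372871e-05  1.43120026e+00] [ 0.12648452 -0.56095904  0.20232296] 1.0
[[ 9.75506304e-01  2.19971478e-01  2.22212025e-05]
 [ 2.19971479e-01 -9.75506299e-01 -9.63364904e-05]
 [ 4.85642820e-07  9.88648845e-05 -9.99999995e-01]]
([489.3, -608.2, -57.7], [0.0, 0.0, -149.0])
```

arm_command([
  {"x": 34,"y": -19,"z": -8,"rx": 0,"ry": 0,"rz": -10,"hand": -1},
  {"x": 68,"y": -38,"z": -16,"rx": 0,"ry": 0,"rz": -20,"hand": -1},
  {"x": 102,"y": -57,"z": -24,"rx": 0,"ry": 0,"rz": -30,"hand": -1},
  {"x": 136,"y": -76,"z": -32,"rx": 0,"ry": 0,"rz": -40,"hand": -1},
  {"x": 170,"y": -95,"z": -40,"rx": 0,"ry": 0,"rz": -50,"hand": -1},
  {"x": 204,"y": -114,"z": -48,"rx": 0,"ry": 0,"rz": -60,"hand": -1},
  {"x": 238,"y": -133,"z": -56,"rx": 0,"ry": 0,"rz": -70,"hand": -1},
  {"x": 272,"y": -152,"z": -64,"rx": 0,"ry": 0,"rz": -80,"hand": -1},
  {"x": 306,"y": -171,"z": -72,"rx": 0,"ry": 0,"rz": -90,"hand": -1},
  {"x": 340,"y": -190,"z": -80,"rx": 0,"ry": 0,"rz": -100,"hand": -1},
])

```text
clock: 2.25
tcp_pos: [0.4173, -0.2999, 0.2827]
orientation: [0.0, 0.552, 0.834, -0.0]
wrist_force: [0.5, -0.6, -0.0]
finger_gap: 0.0854
```

```bash
python3 - <<'E'
from h import *
s=get_state();print(s["joint_pos"],s["tcp_pos"],s["clock"])
p0,R0=pose();print(R0.as_matrix())
print(row(p0,R0,[.47,.14,.26],down(np.pi-.32)))
E
```

```text
[-7.79456463e-01  1.82664600e-01  7.03178503e-02  1.45792840e+00
 -7.66436656e-05  3.89267702e-01] [ 0.41725478 -0.29989027  0.28271407] 2.25
[[-3.91325994e-01  9.20252067e-01  3.16841457e-04]
 [ 9.20251979e-01  3.91326101e-01 -4.20850684e-04]
 [-5.11277043e-04  1.26884166e-04 -9.99999861e-01]]
([384.2, 220.7, 22.5], [-0.0, 0.0, -48.6])
```

arm_command([
  {"x": 48,"y": 28,"z": 3,"rx": 0,"ry": 0,"rz": -6,"hand": -1},
  {"x": 96,"y": 55,"z": 6,"rx": 0,"ry": 0,"rz": -12,"hand": -1},
  {"x": 144,"y": 83,"z": 9,"rx": 0,"ry": 0,"rz": -18,"hand": -1},
  {"x": 192,"y": 110,"z": 12,"rx": 0,"ry": 0,"rz": -24,"hand": -1},
  {"x": 240,"y": 138,"z": 15,"rx": 0,"ry": 0,"rz": -30,"hand": -1},
  {"x": 288,"y": 165,"z": 18,"rx": 0,"ry": 0,"rz": -36,"hand": -1},
  {"x": 336,"y": 193,"z": 20,"rx": 0,"ry": 0,"rz": -42,"hand": -1},
  {"x": 384,"y": 221,"z": 22,"rx": 0,"ry": 0,"rz": -48.6,"hand": -1},
  {"x": 384,"y": 221,"z": 22,"rx": 0,"ry": 0,"rz": -48.6,"hand": -1},
])

```text
clock: 3.38
tcp_pos: [0.4718, 0.1422, 0.2599]
orientation: [-0.0, 0.159, 0.987, 0.0]
wrist_force: [-0.6, -0.2, 0.7]
finger_gap: 0.085
```

```bash
python3 - <<'E'
from h import *
s=get_state();print(s["joint_pos"],s["tcp_pos"],s["clock"])
p=viewer.read_camera("wrist");np.savez("w1.npz",**{k:p[k] for k in p if k!="shot"})
cv2.imwrite("pics/w1.png",p["image"][:,:,::-1])
for r in finder.find_in(p,"bail")[:3]: print(r)
w=cloud(p).reshape(-1,3);w=w[~np.isnan(w[:,0])]
k=np.hypot(w[:,0]-.567,w[:,1]-.118)<.12;a=w[k]
print(np.histogram(a[:,2],bins=np.arange(0,.16,.01)))
b=a[(a[:,2]>.108)&(a[:,2]<.14)&(np.hypot(a[:,0]-.514,a[:,1]-.135)<.04)];print(b.mean(0),b.min(0),b.max(0),len(b),np.linalg.svd(b[:,:2]-b[:,:2].mean(0),full_matrices=0)[2][0])
t=a[(a[:,2]>.085)&(a[:,2]<.104)];h=cv2.convexHull(t[:,:2].astype(np.float32))[:,0];print(circ(h.astype(float)),t[:,2].mean())
E
```

```text
[ 1.29299806e-01  1.41869461e-01 -3.38722562e-02  1.39521996e+00
  5.00950350e-04  4.48826831e-01] [0.47175409 0.14217966 0.25993813] 3.375
{'at': [224.7, 86.9], 'score': 0.87}
{'at': [632.9, 121.5], 'score': 0.71}
{'at': [312.6, 302.9], 'score': 0.68}
(array([ 2990,   237,   641,  1057,   195,   214,   228,   246,   277,
       19229,    33,    40,   596,     0,     0]), array([0.  , 0.01, 0.02, 0.03, 0.04, 0.05, 0.06, 0.07, 0.08, 0.09, 0.1 ,
       0.11, 0.12, 0.13, 0.14, 0.15]))
[0.51462029 0.13316206 0.12372244] [0.4945446  0.12046714 0.1080458 ] [0.53947593 0.14435047 0.12783189] 643 [ 0.93901189 -0.34388468]
(array([0.56835606, 0.11356717]), np.float64(0.08607764410190251)) 0.09580852070494596
```

View pics/w1.png

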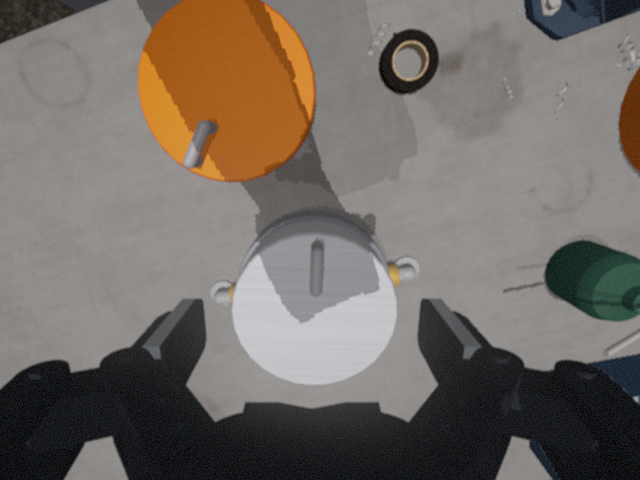

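Wrist view: the cover is at (314,300) and its bail at (317,267), with the pipe stubs at (222,292) and (404,269). The bail heights agree across views: its top is at about 126 mm, so its centre is at 120 mm. Approaching now.

```bash
python3 - <<'E'
from h import *
p0,R0=pose();Rt=down(np.pi-.34)
print(row(p0,R0,[.516,.133,.18],Rt),row(p0,R0,[.516,.133,.102],Rt))
E
```

```text
([-43.9, 8.3, 80.1], [-0.0, -0.0, 0.9]) ([-43.9, 8.3, 158.1], [-0.0, -0.0, 0.9])
```

arm_command([
  {"x": -22,"y": 4,"z": 30,"rx": 0,"ry": 0,"rz": 0.5,"hand": -1},
  {"x": -44,"y": 8.3,"z": 60,"rx": 0,"ry": 0,"rz": 0.9,"hand": -1},
  {"x": -44,"y": 8.3,"z": 90,"rx": 0,"ry": 0,"rz": 0.9,"hand": -1},
  {"x": -44,"y": 8.3,"z": 115,"rx": 0,"ry": 0,"rz": 0.9,"hand": -1},
  {"x": -44,"y": 8.3,"z": 140,"rx": 0,"ry": 0,"rz": 0.9,"hand": -1},
  {"x": -44,"y": 8.3,"z": 158,"rx": 0,"ry": 0,"rz": 0.9,"hand": -1},
  {"x": -44,"y": 8.3,"z": 158,"rx": 0,"ry": 0,"rz": 0.9,"hand": -1},
])

```text
clock: 4.35
tcp_pos: [0.5152, 0.1307, 0.1011]
orientation: [-0.001, 0.172, 0.985, -0.001]
wrist_force: [-0.5, 0.1, 0.2]
finger_gap: 0.0854
```

```bash
python3 - <<'E'
from h import *
s=get_state();print(s)
p=viewer.read_camera("wrist")
cv2.imwrite("pics/w2.png",p["image"][:,:,::-1])
E
```

```text
{'clock': 4.35, 'joint_pos': array([ 9.75921717e-02,  2.85104737e-01, -2.47275295e-01,  1.04145720e+00,
       -3.09808413e-04,  4.42502499e-01]), 'qvel': array([ 0.00721128, -0.01835278,  0.04302302,  0.02103636,  0.0010356 ,
        0.00195127]), 'tau': array([ 4.98481281e-02, -4.35170245e+01,  2.72121996e+01, -3.34916851e-01,
        3.43594795e-03, -5.13503676e-05]), 'tcp_pos': array([0.51516646, 0.13071645, 0.10112029]), 'orientation': array([-1.42402258e-03,  1.71601176e-01,  9.85165316e-01, -5.54911534e-04]), 'wrist_force': array([-0.53268263,  0.1170973 ,  0.2192133 ]), 'ft_torque': array([-0.02796548, -0.0111366 ,  0.0076073 ]), 'finger_gap': 0.08540303726956552}
```

View pics/w2.png

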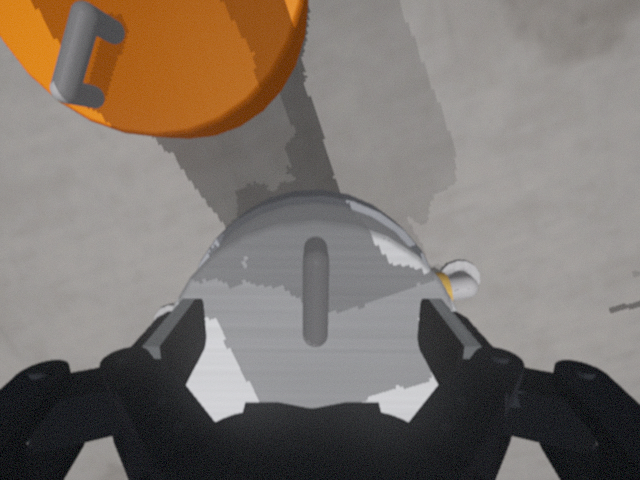

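The bail is at (315,290), centred between the jaws (columns 205–420) and lined up with the tool. Closing.

arm_command([
  {"x": 0,"y": 0,"z": 0,"rx": 0,"ry": 0,"rz": 0,"hand": 0.4},
  {"x": 0,"y": 0,"z": 0,"rx": 0,"ry": 0,"rz": 0,"hand": 1},
  {"x": 0,"y": 0,"z": 0,"rx": 0,"ry": 0,"rz": 0,"hand": 1},
  {"x": 0,"y": 0,"z": 0,"rx": 0,"ry": 0,"rz": 0,"hand": 1},
  {"x": 0,"y": 0,"z": 0,"rx": 0,"ry": 0,"rz": 0,"hand": 1},
  {"x": 0,"y": 0,"z": 0,"rx": 0,"ry": 0,"rz": 0,"hand": 1},
], force=100)

```text
clock: 5.15
tcp_pos: [0.5163, 0.1325, 0.1023]
orientation: [0.0, 0.17, 0.985, -0.0]
wrist_force: [0.7, 0.6, -0.2]
finger_gap: 0.0
```

```bash
python3 - <<'E'
from h import *
s=get_state();print(s)
p=viewer.read_camera("wrist")
cv2.imwrite("pics/w3.png",p["image"][:,:,::-1])
E
```

```text
{'clock': 5.15, 'joint_pos': array([ 1.00674442e-01,  2.84543232e-01, -2.45081962e-01,  1.04119404e+00,
       -9.36739970e-05,  4.42514094e-01]), 'qvel': array([-1.72820403e-03,  4.51326382e-05,  1.28922299e-03, -1.44311595e-03,
        1.44821120e-03, -8.96915599e-04]), 'tau': array([ 2.80310618e-03, -4.44085729e+01,  2.78395057e+01,  2.16054010e-03,
       -6.46099852e-04, -1.49804998e-05]), 'tcp_pos': array([0.51632301, 0.132533  , 0.10225025]), 'orientation': array([ 1.53143792e-06,  1.70088843e-01,  9.85428731e-01, -4.81926939e-05]), 'wrist_force': array([ 0.68186242,  0.64097434, -0.20833709]), 'ft_torque': array([ 0.01172364,  0.04348752, -0.01495353]), 'finger_gap': 5.679919467392448e-06}
```

View pics/w3.png

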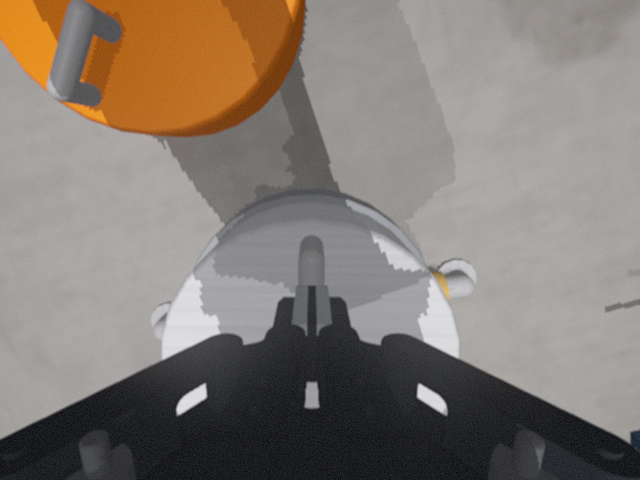

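Gap reads 0, so the fingers may have missed the bar. Checking before moving.

```bash
python3 - <<'E'
from h import *
p=viewer.read_camera("wrist");w=cloud(p)
im=p["image"][220:460,220:420]; cv2.imwrite("pics/w3c.png",cv2.resize(im,None,fx=2.5,fy=2.5,interpolation=cv2.INTER_CUBIC)[:,:,::-1])
for v in (240,250,260,270,280,286,292,300,310,320,330,340): print(v,[np.round(w[v,u],3).tolist() for u in (285,300,312,324)])
p=viewer.read_camera("side");x,y=310,235; im=p["image"][y-60:y+60,x-80:x+80]; cv2.imwrite(f"pics/side3.png",cv2.resize(im,None,fx=5,fy=5,interpolation=cv2.INTER_CUBIC)[:,:,::-1])
E
```

```text
240 [[0.493, 0.127, 0.096], [0.496, 0.134, 0.096], [0.495, 0.141, 0.108], [0.5, 0.145, 0.096]]
250 [[0.499, 0.125, 0.096], [0.496, 0.134, 0.114], [0.496, 0.14, 0.122], [0.505, 0.144, 0.096]]
260 [[0.504, 0.123, 0.096], [0.498, 0.134, 0.123], [0.499, 0.139, 0.126], [0.502, 0.144, 0.121]]
270 [[0.509, 0.121, 0.097], [0.503, 0.132, 0.123], [0.503, 0.138, 0.126], [0.507, 0.142, 0.12]]
280 [[0.514, 0.119, 0.097], [0.507, 0.131, 0.124], [0.508, 0.136, 0.126], [0.521, 0.138, 0.095]]
286 [[0.517, 0.118, 0.097], [0.505, 0.132, 0.136], [0.506, 0.137, 0.137], [0.508, 0.141, 0.137]]
292 [[0.521, 0.116, 0.096], [0.505, 0.132, 0.143], [0.506, 0.137, 0.143], [0.508, 0.141, 0.143]]
300 [[0.506, 0.125, 0.142], [0.505, 0.133, 0.151], [0.507, 0.137, 0.149], [0.508, 0.141, 0.15]]
310 [[0.507, 0.126, 0.15], [0.505, 0.133, 0.158], [0.506, 0.137, 0.16], [0.508, 0.141, 0.159]]
320 [[0.507, 0.126, 0.159], [0.505, 0.133, 0.166], [0.506, 0.137, 0.167], [0.508, 0.14, 0.166]]
330 [[0.501, 0.13, 0.178], [0.504, 0.134, 0.175], [0.509, 0.136, 0.168], [0.506, 0.141, 0.175]]
340 [[0.503, 0.129, 0.18], [0.504, 0.134, 0.181], [0.512, 0.134, 0.168], [0.507, 0.14, 0.18]]
```

View pics/w3c.png

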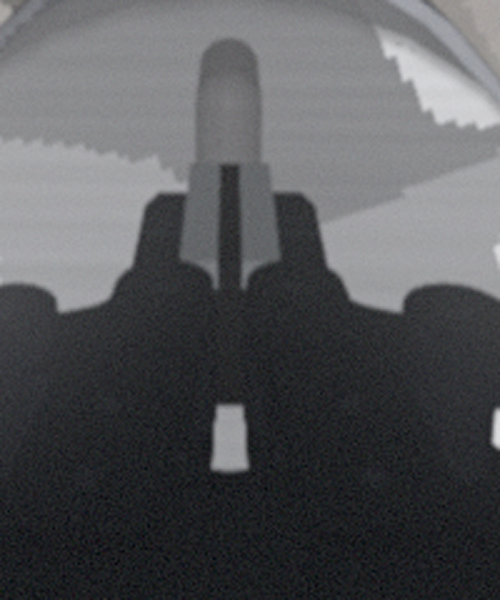

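View pics/side3.png

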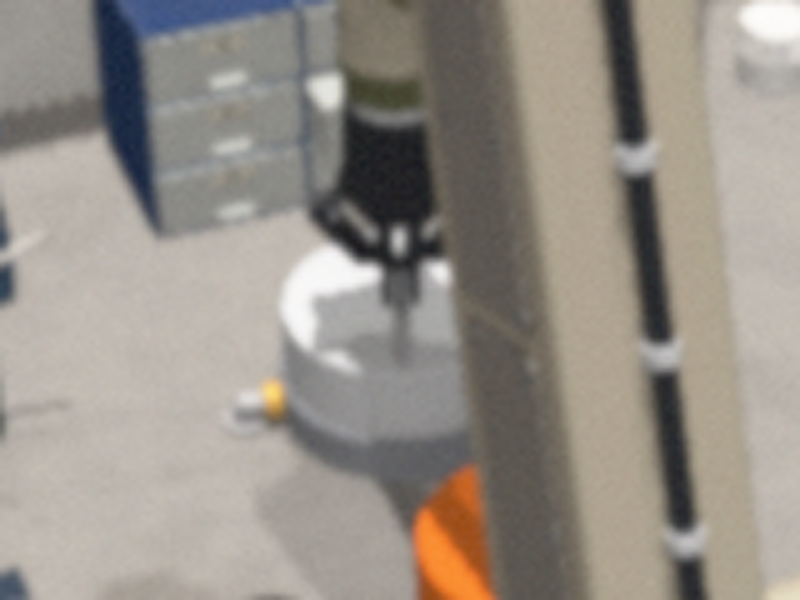

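```bash
python3 - <<'E'
from h import *
print(env.tcp_to_grasp)
p0,R0=pose();print(p0)
for n in ("wrist","scene","side"):
    p=viewer.read_camera(n);w=cloud(p)
    print(n,"tcp pix",proj(p,[p0]),"z.135",proj(p,[p0+[0,0,.033]]))
    a=w.reshape(-1,3);im=p["image"].reshape(-1,3)
    k=(np.hypot(a[:,0]-p0[0],a[:,1]-p0[1])<.02)&(a[:,2]>.1)&(a[:,2]<.2)
    h=np.histogram(a[k,2],bins=np.arange(.1,.2,.005));print(h[0])
    if n=="scene":
        x,y=p0 is not None and proj(p,[p0])[0].astype(int);c=p["image"][max(0,y-60):y+60,x-80:x+80];cv2.imwrite("pics/scene3.png",cv2.resize(c,None,fx=5,fy=5,interpolation=cv2.INTER_CUBIC)[:,:,::-1])
E
```

```text
0.0187
[0.51630377 0.13249291 0.10220341]
wrist tcp pix [[310.7943995  279.86474563]] z.135 [[310.66918525 308.46043801]]
[   3    5    6   12  413  342    2  214  343  366  427  460  316  876
  413 1553 1084  816  125]
scene tcp pix [[319.44465628 259.71586507]] z.135 [[319.16528204 253.3623387 ]]
[ 7  5  3  6 15  6  3  3 11  9  7  7  5  5  4  6 18 10  3]
side tcp pix [[309.96091193 242.31514681]] z.135 [[309.77065713 234.87697478]]
[ 4  2  1  2  8  4  4  4  7 12  7  7 13  8 11 10  8 10  3]
```

View pics/scene3.png

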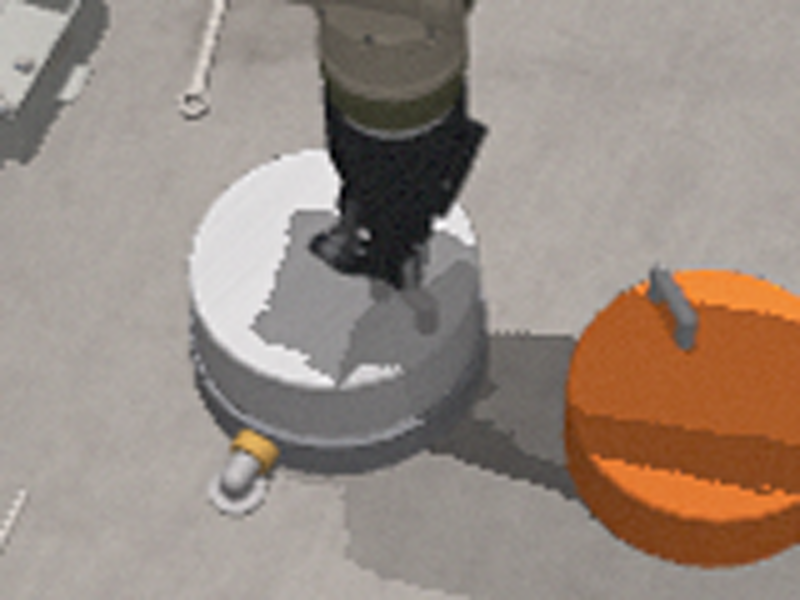

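The pictures agree that the shut fingertips stand above the bar: tips at about z 0.135 and bar top at 0.126, though the TCP reads 0.102. So the tips are about 30 mm farther back than the reading says. I'll open and measure the open tips.

arm_command([
  {"x": 0,"y": 0,"z": 0,"rx": 0,"ry": 0,"rz": 0,"hand": -1},
  {"x": 0,"y": 0,"z": 0,"rx": 0,"ry": 0,"rz": 0,"hand": -1},
  {"x": 0,"y": 0,"z": 0,"rx": 0,"ry": 0,"rz": 0,"hand": -1},
  {"x": 0,"y": 0,"z": 0,"rx": 0,"ry": 0,"rz": 0,"hand": -1},
  {"x": 0,"y": 0,"z": 0,"rx": 0,"ry": 0,"rz": 0,"hand": -1},
])

```text
clock: 6.08
tcp_pos: [0.5163, 0.1325, 0.1023]
orientation: [0.0, 0.17, 0.985, -0.0]
wrist_force: [-0.4, 0.4, 0.5]
finger_gap: 0.085
```

```bash
python3 - <<'E'
from h import *
s=get_state();print(s["finger_gap"],s["clock"])
p=viewer.read_camera("wrist");w=cloud(p)
c=-p["tvec"]@R.from_rotvec(p["rvec"]).as_matrix();print("cam",c,"tcp",s["tcp_pos"])
for v in range(290,360,6): print(v,[np.round(w[v,u],3).tolist() for u in (190,200,425,435)])
E
```

```text
0.08502242196145214 6.075
cam [0.45295141 0.1553035  0.27375709] tcp [0.51632749 0.13248518 0.10227395]
290 [[0.503, 0.068, 0.096], [0.504, 0.074, 0.096], [0.544, 0.187, 0.098], [0.546, 0.192, 0.096]]
296 [[0.506, 0.067, 0.096], [0.507, 0.072, 0.096], [0.548, 0.186, 0.096], [0.549, 0.191, 0.097]]
302 [[0.491, 0.094, 0.152], [0.494, 0.096, 0.148], [0.521, 0.176, 0.151], [0.522, 0.18, 0.152]]
308 [[0.492, 0.095, 0.156], [0.496, 0.094, 0.147], [0.524, 0.176, 0.15], [0.521, 0.178, 0.158]]
314 [[0.493, 0.095, 0.159], [0.498, 0.094, 0.149], [0.525, 0.175, 0.153], [0.521, 0.177, 0.162]]
320 [[0.495, 0.096, 0.161], [0.5, 0.093, 0.149], [0.528, 0.174, 0.152], [0.522, 0.176, 0.163]]
326 [[0.497, 0.095, 0.161], [0.502, 0.092, 0.15], [0.53, 0.174, 0.151], [0.524, 0.175, 0.163]]
332 [[0.499, 0.094, 0.161], [0.504, 0.092, 0.152], [0.531, 0.173, 0.154], [0.527, 0.175, 0.163]]
338 [[0.5, 0.094, 0.163], [0.506, 0.091, 0.152], [0.535, 0.172, 0.152], [0.528, 0.174, 0.164]]
344 [[0.503, 0.092, 0.162], [0.508, 0.091, 0.153], [0.535, 0.171, 0.155], [0.53, 0.173, 0.165]]
350 [[0.505, 0.092, 0.163], [0.51, 0.09, 0.153], [0.537, 0.17, 0.156], [0.532, 0.173, 0.165]]
356 [[0.507, 0.091, 0.163], [0.512, 0.089, 0.154], [0.54, 0.17, 0.156], [0.533, 0.172, 0.166]]
```

The open tips sit at z 0.147, which fits a tip 33 mm behind the reported TCP plus the 13 mm swing. I'll go down another 33 mm and then close.

arm_command([
  {"x": 0,"y": 0,"z": 15,"rx": 0,"ry": 0,"rz": 0,"hand": -1},
  {"x": 0,"y": 0,"z": 25,"rx": 0,"ry": 0,"rz": 0,"hand": -1},
  {"x": 0,"y": 0,"z": 33,"rx": 0,"ry": 0,"rz": 0,"hand": -1},
  {"x": 0,"y": 0,"z": 33,"rx": 0,"ry": 0,"rz": 0,"hand": 0.3},
  {"x": 0,"y": 0,"z": 33,"rx": 0,"ry": 0,"rz": 0,"hand": 1},
  {"x": 0,"y": 0,"z": 33,"rx": 0,"ry": 0,"rz": 0,"hand": 1},
  {"x": 0,"y": 0,"z": 33,"rx": 0,"ry": 0,"rz": 0,"hand": 1},
  {"x": 0,"y": 0,"z": 33,"rx": 0,"ry": 0,"rz": 0,"hand": 1},
  {"x": 0,"y": 0,"z": 33,"rx": 0,"ry": 0,"rz": 0,"hand": 1},
], force=100)

```text
clock: 7.25
tcp_pos: [0.5167, 0.1325, 0.0698]
orientation: [0.0, 0.17, 0.985, 0.0]
wrist_force: [-1.3, 0.4, 4.3]
finger_gap: 0.0094
```

```bash
python3 - <<'E'
from h import *
s=get_state();print(s)
p=viewer.read_camera("wrist");w=cloud(p)
cv2.imwrite("pics/w4.png",p["image"][:,:,::-1])
c=-p["tvec"]@R.from_rotvec(p["rvec"]).as_matrix();p0,R0=pose();print("cam in tool",R0.inv().apply(c-p0))
a=w.reshape(-1,3);t=a[(a[:,2]>.085)&(a[:,2]<.104)&(np.hypot(a[:,0]-.568,a[:,1]-.115)<.12)];h=cv2.convexHull(t[:,:2].astype(np.float32))[:,0];print(circ(h.astype(float)),t[:,2].mean())
E
```

```text
{'clock': 7.25, 'joint_pos': array([ 1.00571678e-01,  3.10800961e-01, -2.94615524e-01,  9.64467205e-01,
       -1.17878815e-04,  4.42602092e-01]), 'qvel': array([ 0.00016929,  0.00253485, -0.00118105,  0.00019835,  0.00090498,
       -0.00084441]), 'tau': array([-3.83893400e-02, -4.23894775e+01,  2.57485002e+01, -5.09705432e-01,
        7.00396020e-03, -8.48081242e-02]), 'tcp_pos': array([0.51666367, 0.13250493, 0.06982792]), 'orientation': array([4.55403845e-04, 1.70182843e-01, 9.85412395e-01, 6.56331497e-05]), 'wrist_force': array([-1.34758917,  0.43981377,  4.34250581]), 'ft_torque': array([-0.06844272,  0.19048754, -0.11984418]), 'finger_gap': 0.009420959042721179}
cam in tool [ 0.06735468  0.00024018 -0.1715036 ]
(array([0.56142799, 0.11636974]), np.float64(0.08001428611136059)) 0.09551914805667852
```

View pics/w4.png

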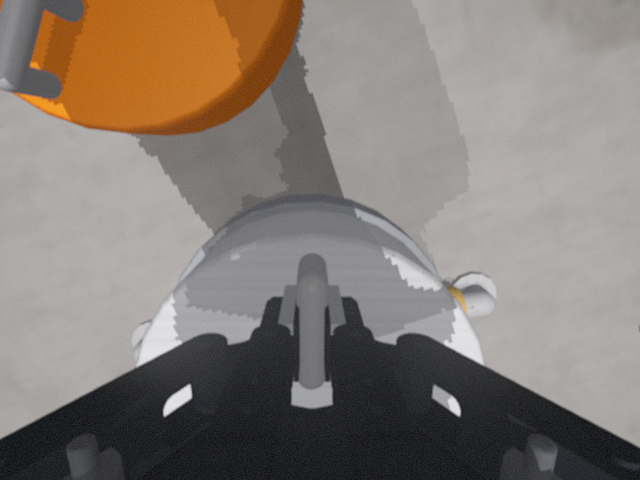

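```bash
python3 - <<'E'
from h import *
p=viewer.read_camera("wrist");w=cloud(p)
im=p["image"][230:430,230:400]; cv2.imwrite("pics/w4c.png",cv2.resize(im,None,fx=3.5,fy=3,interpolation=cv2.INTER_CUBIC)[:,:,::-1][:600,:800])
for v in list(range(276,345,5))+[360,380,384]: print(v,[np.round(w[v,u],3).tolist() for u in (275,290,312,334,345)])
E
```

```text
276 [[0.5, 0.122, 0.096], [0.502, 0.128, 0.096], [0.496, 0.14, 0.122], [0.509, 0.146, 0.094], [0.51, 0.151, 0.096]]
281 [[0.502, 0.121, 0.096], [0.505, 0.127, 0.095], [0.497, 0.14, 0.124], [0.511, 0.145, 0.096], [0.512, 0.15, 0.097]]
286 [[0.505, 0.12, 0.096], [0.504, 0.128, 0.104], [0.498, 0.14, 0.126], [0.51, 0.145, 0.104], [0.515, 0.149, 0.096]]
291 [[0.507, 0.119, 0.096], [0.504, 0.128, 0.109], [0.5, 0.139, 0.126], [0.509, 0.145, 0.11], [0.517, 0.148, 0.095]]
296 [[0.505, 0.121, 0.105], [0.504, 0.129, 0.114], [0.501, 0.138, 0.127], [0.51, 0.145, 0.114], [0.515, 0.148, 0.105]]
301 [[0.505, 0.121, 0.111], [0.504, 0.129, 0.119], [0.504, 0.138, 0.126], [0.509, 0.144, 0.119], [0.514, 0.148, 0.111]]
306 [[0.505, 0.122, 0.116], [0.504, 0.129, 0.123], [0.505, 0.137, 0.126], [0.509, 0.144, 0.123], [0.515, 0.147, 0.115]]
311 [[0.506, 0.122, 0.118], [0.504, 0.129, 0.128], [0.507, 0.136, 0.126], [0.509, 0.144, 0.127], [0.514, 0.147, 0.119]]
316 [[0.506, 0.122, 0.123], [0.504, 0.129, 0.13], [0.509, 0.136, 0.126], [0.509, 0.144, 0.131], [0.514, 0.147, 0.123]]
321 [[0.506, 0.123, 0.127], [0.504
[... 217 characters left out ...]
.127, 0.144], [0.503, 0.13, 0.142], [0.514, 0.134, 0.126], [0.508, 0.143, 0.143], [0.508, 0.147, 0.144]]
336 [[0.502, 0.127, 0.146], [0.504, 0.13, 0.145], [0.517, 0.133, 0.126], [0.508, 0.143, 0.145], [0.509, 0.146, 0.146]]
341 [[0.502, 0.127, 0.148], [0.505, 0.13, 0.145], [0.518, 0.133, 0.127], [0.508, 0.143, 0.149], [0.509, 0.146, 0.149]]
360 [[0.499, 0.13, 0.164], [0.511, 0.128, 0.145], [0.525, 0.13, 0.127], [0.515, 0.141, 0.147], [0.504, 0.146, 0.165]]
380 [[0.498, 0.131, 0.173], [0.518, 0.125, 0.145], [0.534, 0.127, 0.126], [0.522, 0.138, 0.146], [0.504, 0.145, 0.173]]
384 [[0.499, 0.131, 0.174], [0.519, 0.125, 0.146], [0.535, 0.126, 0.126], [0.524, 0.138, 0.146], [0.503, 0.145, 0.174]]
```

View pics/w4c.png

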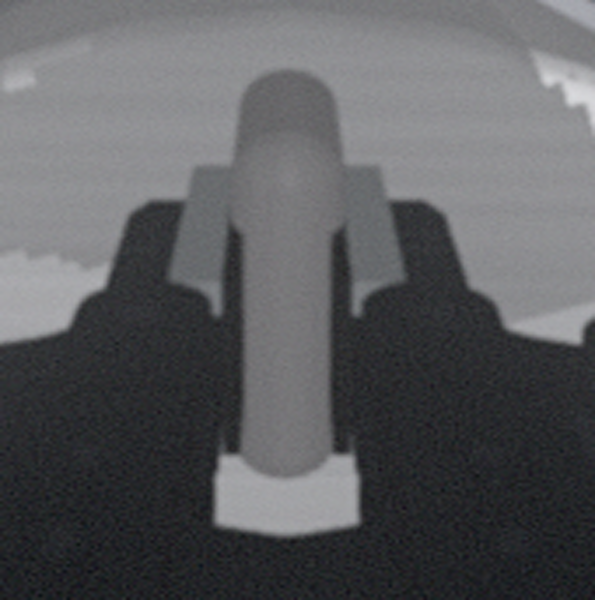

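The grip is on the bar: pad ends at z 0.102, bar spanning the pads, gap above 0. Next I tip the first few degrees about the far edge and check forces and geometry.

arm_command([
  {"x": -0.6,"y": 0,"z": -2.5,"rx": 0,"ry": 1,"rz": 0,"hand": 1},
  {"x": -1.2,"y": 0,"z": -4.9,"rx": 0,"ry": 2,"rz": 0,"hand": 1},
  {"x": -1.9,"y": 0,"z": -7.4,"rx": 0,"ry": 3,"rz": 0,"hand": 1},
  {"x": -2.6,"y": 0,"z": -9.8,"rx": 0,"ry": 4,"rz": 0,"hand": 1},
  {"x": -3.4,"y": 0,"z": -12.2,"rx": 0,"ry": 5,"rz": 0,"hand": 1},
  {"x": -4.2,"y": 0,"z": -14.6,"rx": 0,"ry": 6,"rz": 0,"hand": 1},
  {"x": -4.2,"y": 0,"z": -14.6,"rx": 0,"ry": 6,"rz": 0,"hand": 1},
])

```text
clock: 8.22
tcp_pos: [0.5209, 0.1309, 0.0838]
orientation: [-0.052, 0.17, 0.984, 0.009]
wrist_force: [1.2, -0.4, -1.6]
finger_gap: 0.0091
```

```bash
cat > chk.py <<'E'
from h import *
import sys
s=get_state();print(s["clock"],s["tcp_pos"],s["wrist_force"],s["ft_torque"],s["finger_gap"],s["joint_pos"])
p=viewer.read_camera("wrist")
c=-p["tvec"]@R.from_rotvec(p["rvec"]).as_matrix();p0,R0=pose();print("cam in tool",R0.inv().apply(c-p0))
p=viewer.read_camera("side");x,y=310,230; im=p["image"][y-60:y+60,x-80:x+80]; cv2.imwrite(f"pics/{sys.argv[1]}_side.png",cv2.resize(im,None,fx=4,fy=4,interpolation=cv2.INTER_CUBIC)[:,:,::-1])
p=viewer.read_camera("scene");x,y=306,250;im=p["image"][y-60:y+60,x-80:x+80]; cv2.imwrite(f"pics/{sys.argv[1]}_scene.png",cv2.resize(im,None,fx=4,fy=4,interpolation=cv2.INTER_CUBIC)[:,:,::-1])
w=cloud(p).reshape(-1,3);w=w[~np.isnan(w[:,0])]
E
python3 chk.py t1
```

```text
8.225 [0.52091758 0.13085804 0.08384154] [ 1.19711589 -0.42611435 -1.57372283] [-0.12235387 -0.20138764 -0.01833356] 0.009091825365746098 [ 0.07059267  0.38351817 -0.15671208  1.12648146  0.04190076  0.41096905]
cam in tool [ 0.0671862   0.00023008 -0.17167365]
```

View pics/t1_scene.png

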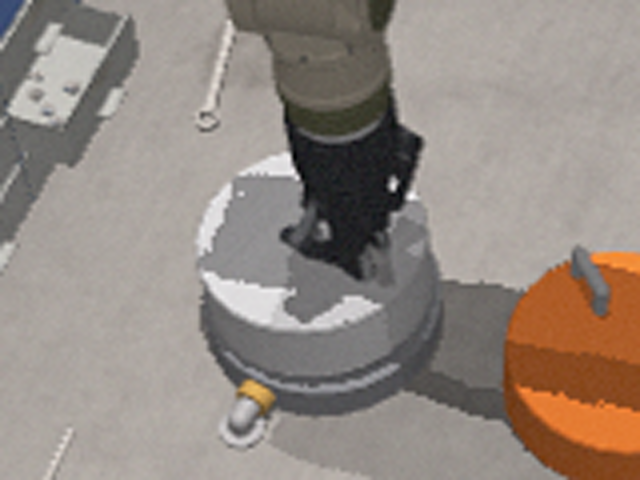

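View pics/t1_side.png

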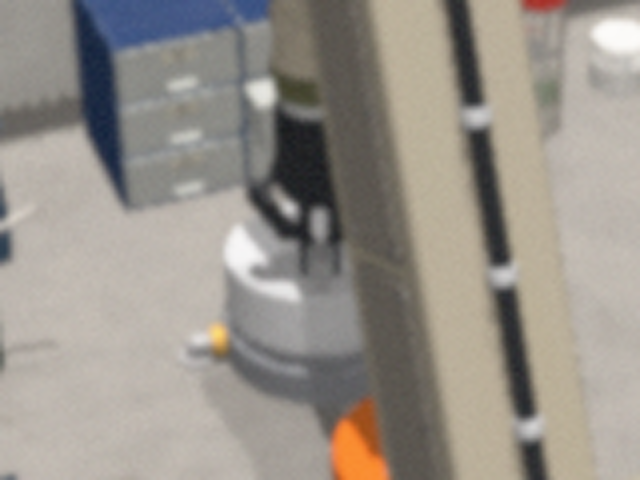

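Camera-in-tool is unchanged, so the TCP offset is fixed to the tool and the arc model holds. Forces are tiny. The scene crop shows the near rim open at (340,380). I'll fit the top plane to confirm the far edge, then work out the rest of the arc.

```bash
cat > tilt.py <<'E'
from h import *
def fit():
    p=viewer.read_camera("wrist");w=cloud(p)[:300].reshape(-1,3);p0,R0=pose()
    s=viewer.read_camera("scene");ws=cloud(s).reshape(-1,3);col=s["image"].reshape(-1,3).astype(int)
    w=ws
    k=(np.hypot(w[:,0]-.57,w[:,1]-.115)<.1)&(w[:,2]>.09)&(w[:,2]<.21)&(col.min(1)>105)
    a=w[k]
    # ransac plane
    best=None;rng=np.random.default_rng(0)
    for i in range(300):
        q=a[rng.choice(len(a),3,False)];n=np.cross(q[1]-q[0],q[2]-q[0]);l=np.linalg.norm(n)
        if l<1e-6: continue
        n/=l; n*=np.sign(n[2]); 
        if n[2]<.7: continue
        m=abs((a-q[0])@n)<.004
        if best is None or m.sum()>best.sum(): best=m
    b=a[best];c=b.mean(0);n=np.linalg.svd(b-c,full_matrices=0)[2][2];n*=np.sign(n[2])
    u=np.array([.943,-.333])
    print("plane pts",best.sum(),"tilt",np.degrees(np.arccos(n[2])),"dir",np.degrees(np.arctan2(n[1],n[0])))
    # far top rim point ~ far-most along u among inliers
    pr=b[:,:2]@u; print("far-most",b[np.argmax(pr)],"E expected top at tilt")
if __name__=="__main__": fit()
E
python3 tilt.py
python3 - <<'E'
import numpy as np
from scipy.spatial.transform import Rotation as R
def T(t,a=142,b=32.5):
    t=np.radians(t); M=np.eye(4);M[:3,:3]=R.from_rotvec([0,t,0]).as_matrix()
    M[:3,3]=[-(a*(1-np.cos(t))+b*np.sin(t)),0,-(a*np.sin(t)-b*(1-np.cos(t)))];return M
A=np.linalg.inv(T(6))
for t in range(8,27,2): print(t-6,np.round((A@T(t))[:3,3],1))
E
```

```text
plane pts 1188 tilt 5.964438915141869 dir -18.106273366891205
far-most [0.65226067 0.08499382 0.09535857] E expected top at tilt
2 [-1.2  0.  -4.9]
4 [-2.6  0.  -9.8]
6 [ -4.2   0.  -14.7]
8 [ -5.9   0.  -19.4]
10 [ -7.8   0.  -24.2]
12 [ -9.9   0.  -28.8]
14 [-12.1   0.  -33.4]
16 [-14.5   0.  -37.9]
18 [-17.    0.  -42.3]
20 [-19.7   0.  -46.6]
```

Tilt is 5.96° with the far top rim at z 0.0954 (expected 0.0957), so the far edge is seated. Continuing to 26°.

arm_command([
  {"x": -1.2,"y": 0,"z": -4.9,"rx": 0,"ry": 2,"rz": 0,"hand": 1},
  {"x": -2.6,"y": 0,"z": -9.8,"rx": 0,"ry": 4,"rz": 0,"hand": 1},
  {"x": -4.2,"y": 0,"z": -14.7,"rx": 0,"ry": 6,"rz": 0,"hand": 1},
  {"x": -5.9,"y": 0,"z": -19.4,"rx": 0,"ry": 8,"rz": 0,"hand": 1},
  {"x": -7.8,"y": 0,"z": -24.2,"rx": 0,"ry": 10,"rz": 0,"hand": 1},
  {"x": -9.9,"y": 0,"z": -28.8,"rx": 0,"ry": 12,"rz": 0,"hand": 1},
  {"x": -12.1,"y": 0,"z": -33.4,"rx": 0,"ry": 14,"rz": 0,"hand": 1},
  {"x": -14.5,"y": 0,"z": -37.9,"rx": 0,"ry": 16,"rz": 0,"hand": 1},
  {"x": -17,"y": 0,"z": -42.3,"rx": 0,"ry": 18,"rz": 0,"hand": 1},
  {"x": -19.7,"y": 0,"z": -46.6,"rx": 0,"ry": 20,"rz": 0,"hand": 1},
])

```text
clock: 9.72
tcp_pos: [0.5432, 0.1229, 0.1283]
orientation: [-0.222, 0.166, 0.96, 0.038]
wrist_force: [-1.0, -0.6, -0.5]
finger_gap: 0.0093
```

```bash
python3 chk.py t2; python3 tilt.py; python3 - <<'E'
from h import *
p0,R0=pose();print(R0.as_matrix())
E
```

```text
9.725 [0.54317368 0.12293613 0.1283462 ] [-1.03408292 -0.58692041 -0.49072148] [-0.21445364 -0.28803474  0.02726196] 0.009317158651218328 [-0.00811255  0.69564047  0.3667638   1.6750156   0.14429902  0.3019112 ]
cam in tool [ 0.0678695   0.00048394 -0.17146775]
plane pts 951 tilt 25.587901934521582 dir -18.83193505748973
far-most [0.66341971 0.08178375 0.09637778] E expected top at tilt
[[-8.46951506e-01  3.35162553e-01 -4.12721708e-01]
 [ 3.01522318e-01  9.42160188e-01  1.46350510e-01]
 [ 4.37901173e-01 -4.93021691e-04 -8.99022981e-01]]
```

View pics/t2_scene.png

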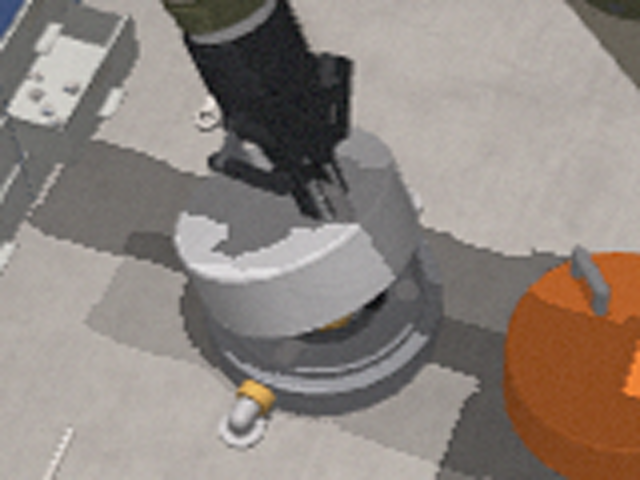

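The plane fit gives 25.6° tilt, and the far rim is still on the ledge at (200,300) in the crop. Lifting straight up.

arm_command([
  {"x": 3.3,"y": 0,"z": -6.7,"rx": 0,"ry": 0,"rz": 0,"hand": 1},
  {"x": 10,"y": 0,"z": -20,"rx": 0,"ry": 0,"rz": 0,"hand": 1},
  {"x": 17,"y": 0,"z": -35,"rx": 0,"ry": 0,"rz": 0,"hand": 1},
  {"x": 25,"y": 0,"z": -50,"rx": 0,"ry": 0,"rz": 0,"hand": 1},
  {"x": 32,"y": 0,"z": -65,"rx": 0,"ry": 0,"rz": 0,"hand": 1},
  {"x": 39.4,"y": 0,"z": -81,"rx": 0,"ry": 0,"rz": 0,"hand": 1},
  {"x": 39.4,"y": 0,"z": -81,"rx": 0,"ry": 0,"rz": 0,"hand": 1},
])

```text
clock: 10.85
tcp_pos: [0.5443, 0.1229, 0.2202]
orientation: [-0.22, 0.166, 0.961, 0.039]
wrist_force: [0.3, -0.4, -1.6]
finger_gap: 0.0089
```

```bash
python3 chk.py t3; python3 - <<'E'
from h import *
p0,R0=pose();print(p0,R0.as_matrix())
g=p0+R0.apply([0,0,-.0515]);print("grasp",g)
Rt=down(np.pi-.34)
# bail target: first mid, then above place
def tcp(b): return np.array(b)-[0,0,.0515]
for f,b in ((.5,[.50,.04,.27]),(1,[.467,-.125,.25])):
    Rm=R0*R.from_rotvec(f*(R0.inv()*Rt).as_rotvec())
    t=np.array(b)-Rm.apply([0,0,-.0515])
    print(row(p0,R0,t,Rm))
E
```

```text
10.85 [0.54429449 0.12285862 0.22017961] [ 0.28367771 -0.36483236 -1.56588613] [-0.162661   -0.45492259  0.01006542] 0.008873109473430457 [-0.00811444  0.67386527  0.55357261  1.87848139  0.14409219  0.30220654]
cam in tool [ 0.06787288  0.00025806 -0.17264325]
[0.54341955 0.1228257  0.21783341] [[-8.46698425e-01  3.35292198e-01 -4.13135472e-01]
 [ 3.01421189e-01  9.42114169e-01  1.46854213e-01]
 [ 4.38459854e-01 -1.86554417e-04 -8.98750756e-01]]
grasp [0.56469603 0.11526271 0.26411908]
([23.1, -92.6, 9.1], [0.0, -13.0, -0.1])
([-18.5, -259.1, 12.6], [0.0, -26.0, -0.1])
```

View pics/t3_scene.png

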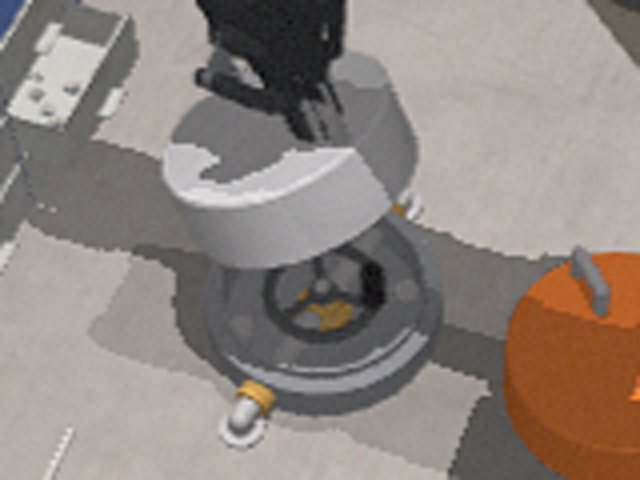

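The cover is held clear of the pot. The crank shows at about (373,285) in the crop. Carrying the cover to the free bench on the right and levelling it.

arm_command([
  {"x": 6,"y": -15,"z": 2,"rx": 0,"ry": -3,"rz": 0,"hand": 1},
  {"x": 12,"y": -40,"z": 5,"rx": 0,"ry": -6,"rz": 0,"hand": 1},
  {"x": 18,"y": -66,"z": 7,"rx": 0,"ry": -9.5,"rz": 0,"hand": 1},
  {"x": 23,"y": -93,"z": 9,"rx": 0,"ry": -13,"rz": 0,"hand": 1},
  {"x": 16,"y": -125,"z": 10,"rx": 0,"ry": -16,"rz": 0,"hand": 1},
  {"x": 8,"y": -160,"z": 11,"rx": 0,"ry": -18.5,"rz": 0,"hand": 1},
  {"x": -1,"y": -195,"z": 12,"rx": 0,"ry": -21,"rz": 0,"hand": 1},
  {"x": -10,"y": -230,"z": 12.5,"rx": 0,"ry": -24,"rz": 0,"hand": 1},
  {"x": -18.5,"y": -259,"z": 12.6,"rx": 0,"ry": -26,"rz": 0,"hand": 1},
  {"x": -18.5,"y": -259,"z": 12.6,"rx": 0,"ry": -26,"rz": 0,"hand": 1},
])

```text
clock: 12.25
tcp_pos: [0.4654, -0.1258, 0.198]
orientation: [-0.001, 0.172, 0.985, 0.0]
wrist_force: [-0.1, 0.9, -1.4]
finger_gap: 0.0092
```

```bash
python3 - <<'E'
from h import *
s=get_state();p0,R0=pose();print(s["clock"],p0,R0.as_matrix(),s["wrist_force"],s["joint_pos"])
for n in ("scene","side"):
    p=viewer.read_camera(n)
    cv2.imwrite(f"pics/c1_{n}.png",p["image"][:,:,::-1])
    w=cloud(p).reshape(-1,3);col=p["image"].reshape(-1,3).astype(int)
    k=(np.hypot(w[:,0]-.52,w[:,1]+.14)<.12)&(w[:,2]>.03);a=w[k];print(n,np.histogram(a[:,2],bins=np.arange(.1,.3,.01)))
    print(np.percentile(a[a[:,2]>.12],[1],axis=0))
E
```

```text
12.25 [ 0.46542674 -0.12576405  0.19800999] [[-9.41047538e-01  3.38270715e-01 -1.56651070e-03]
 [ 3.38270288e-01  9.41048842e-01  5.38195416e-04]
 [ 1.65621883e-03 -2.34365533e-05 -9.99998628e-01]] [-0.13113333  0.9328326  -1.39705002] [-4.30500960e-01  1.36612434e-01 -1.91079720e-01  1.24475235e+00
 -1.64657066e-04 -8.54221300e-02]
scene (array([   0,    0,    0,    0,    0,    0,   59,  118,  122,  125,  122,
        242, 1306,   27,   33,   38,   11,   36,   44]), array([0.1 , 0.11, 0.12, 0.13, 0.14, 0.15, 0.16, 0.17, 0.18, 0.19, 0.2 ,
       0.21, 0.22, 0.23, 0.24, 0.25, 0.26, 0.27, 0.28, 0.29]))
[[ 0.41151057 -0.20117796  0.17154444]]
side (array([  0,   0,   0,   0,   0,   0,  53,  73,  77,  83,  84, 178, 349,
        23,  29,  34,  28,  51,  58]), array([0.1 , 0.11, 0.12, 0.13, 0.14, 0.15, 0.16, 0.17, 0.18, 0.19, 0.2 ,
       0.21, 0.22, 0.23, 0.24, 0.25, 0.26, 0.27, 0.28, 0.29]))
[[ 0.41128427 -0.21462208  0.16664848]]
```

View pics/c1_scene.png

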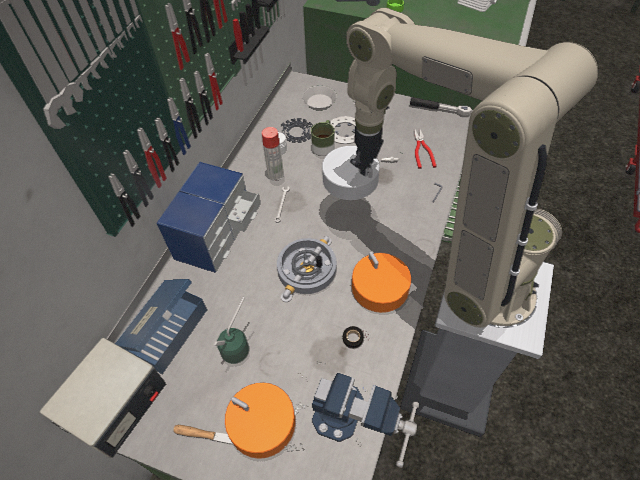

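View pics/c1_side.png

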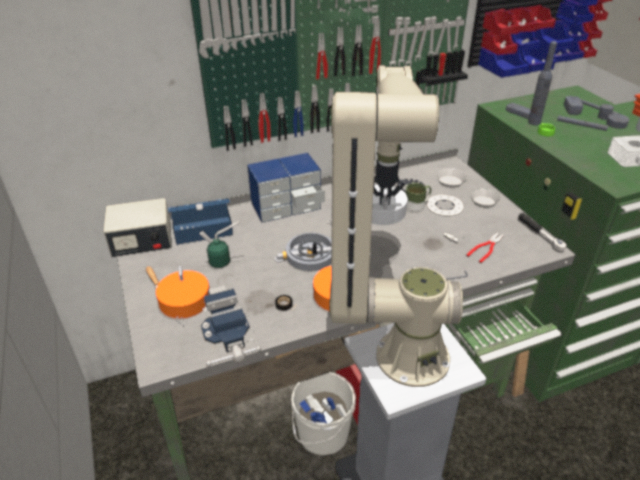

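The cover hangs level over clear bench, with its lower edge at about 0.165. Lowering it.

arm_command([
  {"x": 0,"y": 0,"z": 15,"rx": 0,"ry": 0,"rz": 0,"hand": 1},
  {"x": 0,"y": 0,"z": 40,"rx": 0,"ry": 0,"rz": 0,"hand": 1},
  {"x": 0,"y": 0,"z": 70,"rx": 0,"ry": 0,"rz": 0,"hand": 1},
  {"x": 0,"y": 0,"z": 100,"rx": 0,"ry": 0,"rz": 0,"hand": 1},
  {"x": 0,"y": 0,"z": 125,"rx": 0,"ry": 0,"rz": 0,"hand": 1},
  {"x": 0,"y": 0,"z": 145,"rx": 0,"ry": 0,"rz": 0,"hand": 1},
  {"x": 0,"y": 0,"z": 155,"rx": 0,"ry": 0,"rz": 0,"hand": 1},
  {"x": 0,"y": 0,"z": 160,"rx": 0,"ry": 0,"rz": 0,"hand": 1},
  {"x": 0,"y": 0,"z": 163,"rx": 0,"ry": 0,"rz": 0,"hand": 1},
  {"x": 0,"y": 0,"z": 163,"rx": 0,"ry": 0,"rz": 0,"hand": 1},
])

```text
clock: 13.6
tcp_pos: [0.4674, -0.125, 0.0362]
orientation: [0.0, 0.17, 0.985, -0.0]
wrist_force: [-0.6, -0.4, -2.7]
finger_gap: 0.0091
```

arm_command([
  {"x": 0,"y": 0,"z": 1,"rx": 0,"ry": 0,"rz": 0,"hand": 1},
  {"x": 0,"y": 0,"z": 2,"rx": 0,"ry": 0,"rz": 0,"hand": 1},
  {"x": 0,"y": 0,"z": 2.5,"rx": 0,"ry": 0,"rz": 0,"hand": 1},
  {"x": 0,"y": 0,"z": 2.5,"rx": 0,"ry": 0,"rz": 0,"hand": 1},
])

```text
clock: 14.1
tcp_pos: [0.4672, -0.1252, 0.0338]
orientation: [0.0, 0.17, 0.985, -0.0]
wrist_force: [-1.8, -0.2, 4.7]
finger_gap: 0.0095
```

Contact (+4.7 N). Releasing and rising.

arm_command([
  {"x": 0,"y": 0,"z": 0,"rx": 0,"ry": 0,"rz": 0,"hand": 0.6},
  {"x": 0,"y": 0,"z": 0,"rx": 0,"ry": 0,"rz": 0,"hand": -0.2},
  {"x": 0,"y": 0,"z": 0,"rx": 0,"ry": 0,"rz": 0,"hand": -1},
  {"x": 0,"y": 0,"z": 0,"rx": 0,"ry": 0,"rz": 0,"hand": -1},
  {"x": 0,"y": 0,"z": 0,"rx": 0,"ry": 0,"rz": 0,"hand": -1},
  {"x": 0,"y": 0,"z": -20,"rx": 0,"ry": 0,"rz": 0,"hand": -1},
  {"x": 0,"y": 0,"z": -60,"rx": 0,"ry": 0,"rz": 0,"hand": -1},
  {"x": 0,"y": 0,"z": -110,"rx": 0,"ry": 0,"rz": 0,"hand": -1},
  {"x": 0,"y": 0,"z": -160,"rx": 0,"ry": 0,"rz": 0,"hand": -1},
  {"x": 0,"y": 0,"z": -160,"rx": 0,"ry": 0,"rz": 0,"hand": -1},
])

```text
clock: 15.35
tcp_pos: [0.4697, -0.126, 0.1975]
orientation: [0.004, 0.17, 0.985, -0.001]
wrist_force: [-0.5, -0.6, -0.4]
finger_gap: 0.0858
```

```bash
python3 - <<'E'
from h import *
s=get_state();p0,R0=pose();print(s["clock"],p0,s["finger_gap"],s["wrist_force"],s["joint_pos"])
for n in ("scene","wrist"):
    p=viewer.read_camera(n)
    cv2.imwrite(f"pics/d1_{n}.png",p["image"][:,:,::-1])
    W=cloud(p);w=W.reshape(-1,3)
    k=(np.hypot(w[:,0]-.52,w[:,1]+.14)<.12)&(w[:,2]>.045)&(w[:,2]<.075);a=w[k];h=cv2.convexHull(a[:,:2].astype(np.float32))[:,0];print(n,circ(h.astype(float)),np.median(a[:,2]),a[:,2].std())
    c=a[abs(a[:,2]-.06)<.006];A=np.c_[c[:,:2],np.ones(len(c))];print("slope",np.linalg.lstsq(A,c[:,2],rcond=None)[0])
    for q in ("handle","pot"):
        for r in finder.masks_of(p,q)[:2]:
            pts=W[r["region"]];pts=pts[~np.isnan(pts[:,0])]
            print(n,q,round(r["score"],2),np.round(r["at"]),r["region"].sum(),np.round(np.percentile(pts,[2,50,98],axis=0),3).tolist())
    if n=="scene":
        x,y=306,255;im=p["image"][y-45:y+45,x-60:x+60];cv2.imwrite("pics/d1_crop.png",cv2.resize(im,None,fx=6,fy=6,interpolation=cv2.INTER_CUBIC)[:,:,::-1])
        m=(w[:,2]>.07)&(w[:,2]<.1)&(np.hypot(w[:,0]-.568,w[:,1]-.115)<.06);print("handle top pts",w[m].mean(0),w[m].min(0),w[m].max(0),m.sum())
        m=(w[:,2]>.03)&(w[:,2]<.06)&(np.hypot(w[:,0]-.568,w[:,1]-.115)<.105)&(np.hypot(w[:,0]-.568,w[:,1]-.115)>.07);h=cv2.convexHull(w[m][:,:2].astype(np.float32))[:,0];print("pot",circ(h.astype(float)))
E
```

```text
15.35 [ 0.46966009 -0.12604509  0.19754195] 0.0858070827906029 [-0.46938005 -0.56216948 -0.4437344 ] [-4.27392377e-01  1.35936849e-01 -1.93064912e-01  1.23350585e+00
 -1.02032578e-04 -8.55199664e-02]
scene (array([ 0.51767273, -0.14144588]), np.float64(0.08725038607491621)) 0.05967365975997276 0.003902590354961379
slope [-0.00036975 -0.00189941  0.05982453]
scene handle 0.56 [308. 266.] 2862 [[0.481, 0.017, 0.001], [0.566, 0.121, 0.027], [0.646, 0.232, 0.052]]
scene handle 0.44 [322. 260.] 61 [[0.517, 0.083, 0.006], [0.524, 0.118, 0.068], [0.547, 0.124, 0.086]]
scene pot 0.77 [308. 263.] 2846 [[0.481, 0.016, 0.001], [0.566, 0.12, 0.027], [0.647, 0.231, 0.052]]
handle top pts [0.52555273 0.11541997 0.07959923] [0.51780883 0.10360455 0.07003033] [0.53491181 0.12303762 0.0888952 ] 34
pot (array([0.56771928, 0.11511082]), np.float64(0.09353723630739678))
wrist (array([ 0.51946304, -0.14348691]), np.float64(0.08616325817991995)) 0.05990199257946702 0.0011386868786564192
slope [ 0.00222927 -0.00025868  0.0586813 ]
wrist handle 0.82 [599. 199.] 1233 [[0.518, 0.103, 0.006], [0.524, 0.107, 0.071], [0.556, 0.164, 0.085]]
wrist pot 0.83 [560. 233.] 27637 [[0.481, -0.002, 0.004], [0.555, 0.102, 0.027], [0.645, 0.18, 0.074]]
```

View pics/d1_crop.png

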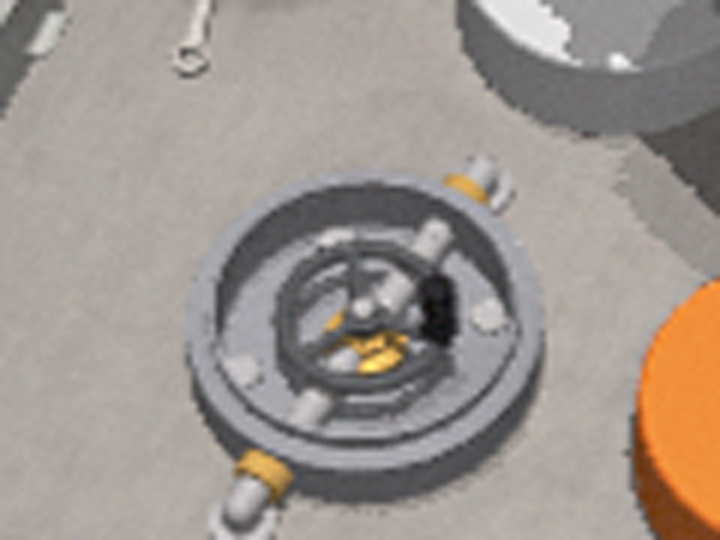

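View pics/d1_wrist.png

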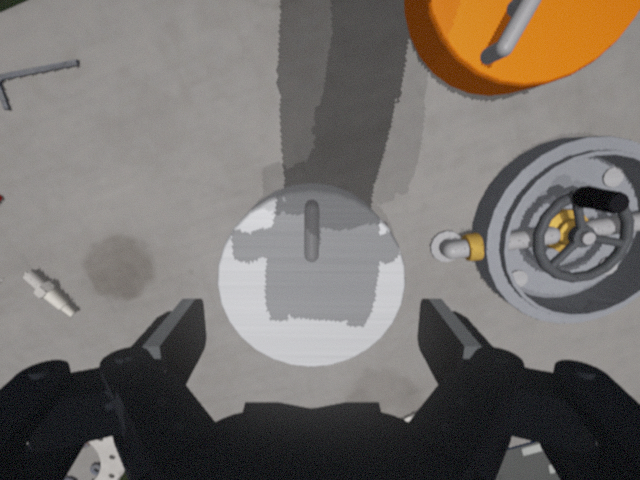

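The cover sits flat, right way up, with its top at z 0.060 and centre about (0.518,-0.142). The pot axis is at about (0.568,0.115). The crank handle is at scene (322,260), about (0.525,0.112), which fits a 42 mm radius. Moving above the pot for a closer measure.

```bash
python3 - <<'E'
from h import *
p0,R0=pose();print(R0.as_matrix());print(row(p0,R0,[.50,.12,.20],down(np.pi-.34)))
E
```

```text
[[-9.42091278e-01  3.35346274e-01 -2.62700054e-03]
 [ 3.35344389e-01  9.42094920e-01  1.14092345e-03]
 [ 2.85748829e-03  1.93904141e-04 -9.99995899e-01]]
([50.0, 241.7, -8.0], [0.0, -0.2, -0.1])
```

arm_command([
  {"x": 8,"y": 30,"z": -15,"rx": 0,"ry": 0,"rz": 0,"hand": -1},
  {"x": 16,"y": 75,"z": -20,"rx": 0,"ry": 0,"rz": 0,"hand": -1},
  {"x": 26,"y": 120,"z": -20,"rx": 0,"ry": 0,"rz": 0,"hand": -1},
  {"x": 36,"y": 170,"z": -15,"rx": 0,"ry": 0,"rz": 0,"hand": -1},
  {"x": 45,"y": 215,"z": -10,"rx": 0,"ry": 0,"rz": 0,"hand": -1},
  {"x": 50,"y": 242,"z": -6,"rx": 0,"ry": 0,"rz": 0,"hand": -1},
  {"x": 50,"y": 242,"z": -6,"rx": 0,"ry": 0,"rz": 0,"hand": -1},
])

```text
clock: 16.52
tcp_pos: [0.5002, 0.1214, 0.1977]
orientation: [-0.001, 0.168, 0.986, -0.0]
wrist_force: [-0.1, -0.2, -0.0]
finger_gap: 0.0852
```

```bash
cat > pot.py <<'E'
from h import *
s=get_state();p0,R0=pose();print(s["clock"],p0,R0.as_matrix()[0])
p=viewer.read_camera("wrist");cv2.imwrite("pics/e1.png",p["image"][:,:,::-1])
W=cloud(p);w=W.reshape(-1,3);C=np.array([.568,.115])
m=(w[:,2]>.042)&(w[:,2]<.052)&(np.hypot(*(w[:,:2]-C).T)<.095)&(np.hypot(*(w[:,:2]-C).T)>.065);c2,r=circ(cv2.convexHull(w[m][:,:2].astype(np.float32))[:,0].astype(float));print("collar top hull",c2,r,m.sum())
for _ in range(1):
    # outer wall/ledge
    m=(w[:,2]>.030)&(w[:,2]<.041)&(np.hypot(*(w[:,:2]-C).T)<.097)&(np.hypot(*(w[:,:2]-C).T)>.082);h=cv2.convexHull(w[m][:,:2].astype(np.float32))[:,0];print("ledge",circ(h.astype(float)),m.sum())
m=(w[:,2]>.078)&(w[:,2]<.092)&(np.hypot(*(w[:,:2]-C).T)<.065);t=w[m];print("handle top",t.mean(0),t.min(0),t.max(0),m.sum())
m=(w[:,2]>.05)&(w[:,2]<.092)&(np.hypot(*(w[:,:2]-C).T)<.065);t=w[m];print("handle all",t.mean(0),t.min(0),t.max(0),m.sum())
d=np.hypot(*(w[:,:2]-C).T);m=(w[:,2]>.012)&(w[:,2]<.04)&(d>.1)&(d<.125);q=w[m][:,:2]-C;a=np.degrees(np.arctan2(q[:,1],q[:,0]));print(np.histogram(a,bins=np.arange(-180,181,10)))
for lo,hi in ((60,150),(-120,-30)):
    k=(a>lo)&(a<hi);print("pipe",q[k].mean(0),np.degrees(np.arctan2(*q[k].mean(0)[::-1])),k.sum())
E
python3 pot.py
```

```text
16.525 [0.5002083  0.12144755 0.19768163] [-0.94321804  0.3321618  -0.00287442]
collar top hull [0.56916193 0.11334957] 0.07963876633761083 2288
ledge (array([0.56930724, 0.11405141]), np.float64(0.09207266709382282)) 4052
handle top [0.52600282 0.11321142 0.08314834] [0.51828425 0.10411472 0.07816953] [0.53472219 0.12172881 0.08537023] 332
handle all [0.52417015 0.11391111 0.07620729] [0.5175122  0.10411472 0.05005334] [0.53472219 0.12204014 0.08537023] 512
(array([  0,   0,   0,   0,   0,   0,   0, 264, 145,   0,   0,   0,   0,
         0,   0,   0,   0,   0,   0,   0,   0,   0,   0,   0,   0, 161,
       215,   0,   0,   0,   0,   0,   0,   0,   0,   0]), array([-180, -170, -160, -150, -140, -130, -120, -110, -100,  -90,  -80,
        -70,  -60,  -50,  -40,  -30,  -20,  -10,    0,   10,   20,   30,
         40,   50,   60,   70,   80,   90,  100,  110,  120,  130,  140,
        150,  160,  170,  180]))
pipe [0.01870781 0.10939549] 80.29567666101468 376
pipe [-0.02139302 -0.10913709] -101.09048269057276 409
```

View pics/e1.png

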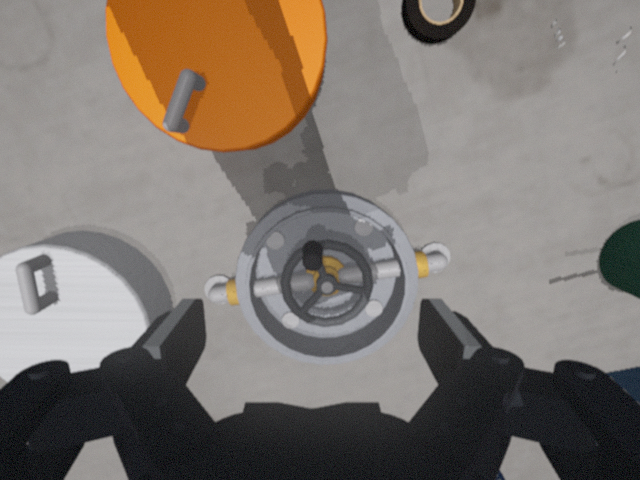

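Wrist view: the crank handle is at (313,253), its top centre at (0.526,0.113,0.083). The pot centre is (0.569,0.114), a 43 mm radius, which agrees. The pipe stubs at (225,290) and (430,258) put the pot's x axis at -10° or 170°. Going to the handle now.

```bash
python3 - <<'E'
from h import *
p0,R0=pose();print(p0,row(p0,R0,[.526,.1133,.10],down(np.pi-.34)),row(p0,R0,[.526,.1133,.015],down(np.pi-.34)))
E
```

```text
[0.5002977  0.12035047 0.19804907] ([-26.8, 2.1, 98.0], [-0.1, -0.1, -0.0]) ([-27.0, 2.2, 183.0], [-0.1, -0.1, -0.0])
```

arm_command([
  {"x": -13,"y": 1,"z": 25,"rx": 0,"ry": 0,"rz": 0,"hand": -1},
  {"x": -26.8,"y": 2.2,"z": 60,"rx": 0,"ry": 0,"rz": 0,"hand": -1},
  {"x": -26.9,"y": 2.2,"z": 100,"rx": 0,"ry": 0,"rz": 0,"hand": -1},
  {"x": -26.9,"y": 2.2,"z": 130,"rx": 0,"ry": 0,"rz": 0,"hand": -1},
  {"x": -26.9,"y": 2.2,"z": 130,"rx": 0,"ry": 0,"rz": 0,"hand": -1},
])

```text
clock: 17.2
tcp_pos: [0.5245, 0.1114, 0.0668]
orientation: [-0.003, 0.171, 0.985, -0.001]
wrist_force: [-0.0, 0.1, 0.7]
finger_gap: 0.0855
```

```bash
python3 - <<'E'
from h import *
s=get_state();p0,R0=pose();print(s["clock"],p0,s["wrist_force"])
p=viewer.read_camera("wrist");cv2.imwrite("pics/e2.png",p["image"][:,:,::-1])
w=cloud(p).reshape(-1,3);C=np.array([.569,.114])
m=(w[:,2]>.080)&(w[:,2]<.09)&(np.hypot(*(w[:,:2]-C).T)<.065);t=w[m];print("handle top",t.mean(0),t.min(0),t.max(0),m.sum())
print(row(p0,R0,[.526,.1133,.015],down(np.pi-.34)))
E
```

```text
17.2 [0.52451683 0.11142391 0.06681263] [-0.03622905  0.09197883  0.65918072]
handle top [0.52602598 0.11320876 0.0833237 ] [0.51811651 0.10406953 0.0800017 ] [0.53521129 0.12150177 0.08564714] 983
([-1.0, 2.4, 51.8], [-0.2, -0.3, -0.2])
```

View pics/e2.png

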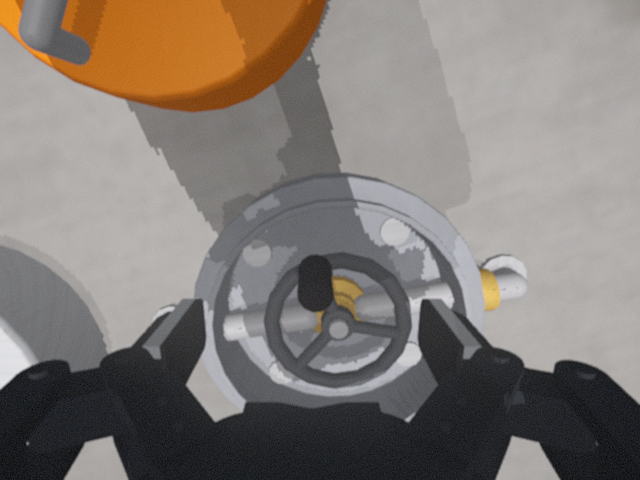

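Handle at (316,280), centred between the jaws. Descending and closing.

arm_command([
  {"x": 0,"y": 0,"z": 25,"rx": 0,"ry": 0,"rz": 0,"hand": -1},
  {"x": 0,"y": 0,"z": 45,"rx": 0,"ry": 0,"rz": 0,"hand": -1},
  {"x": 0,"y": 0,"z": 52,"rx": 0,"ry": 0,"rz": 0,"hand": -1},
  {"x": 0,"y": 0,"z": 52,"rx": 0,"ry": 0,"rz": 0,"hand": 0},
  {"x": 0,"y": 0,"z": 52,"rx": 0,"ry": 0,"rz": 0,"hand": 1},
  {"x": 0,"y": 0,"z": 52,"rx": 0,"ry": 0,"rz": 0,"hand": 1},
  {"x": 0,"y": 0,"z": 52,"rx": 0,"ry": 0,"rz": 0,"hand": 1},
  {"x": 0,"y": 0,"z": 52,"rx": 0,"ry": 0,"rz": 0,"hand": 1},
], force=70)

```text
clock: 18.25
tcp_pos: [0.5275, 0.1128, 0.0181]
orientation: [0.0, 0.17, 0.985, -0.0]
wrist_force: [-1.0, -0.4, 4.4]
finger_gap: 0.0162
```

```bash
python3 - <<'E'
from h import *
s=get_state();p0,R0=pose();print(s["clock"],p0,s["wrist_force"],s["ft_torque"],s["finger_gap"],R0.as_matrix())
p=viewer.read_camera("wrist");cv2.imwrite("pics/e3.png",p["image"][:,:,::-1])
C=np.array([.5692,.1137])
w=cloud(p).reshape(-1,3)
m=(w[:,2]>.080)&(w[:,2]<.087)&(np.hypot(w[:,0]-p0[0],w[:,1]-p0[1])<.015);t=w[m];print("handle top",t.mean(0),t.min(0),t.max(0),m.sum())
o=p0[:2]-C;print("rad",np.hypot(*o),np.degrees(np.arctan2(o[1],o[0])))
E
```

```text
18.25 [0.52747999 0.11278571 0.01807557] [-1.02965655 -0.40797672  4.40363269] [-0.15365538  0.35543802  0.02853737] 0.016224667473868137 [[-9.42101878e-01  3.35325643e-01  8.74435004e-04]
 [ 3.35325388e-01  9.42102278e-01 -4.27817191e-04]
 [-9.67265283e-04 -1.09827122e-04 -9.99999526e-01]]
handle top [0.52575029 0.11364582 0.0835182 ] [0.51369793 0.09999069 0.08000356] [0.5413506  0.12666045 0.08695638] 2753
rad 0.04173002421003831 -178.74457456574763
```

View pics/e3.png

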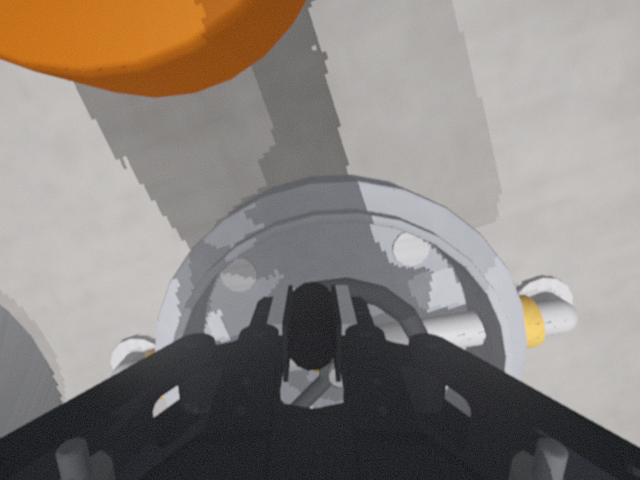

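Gripped (gap 16 mm, pads on both sides of the black sleeve at (313,325)). The first possible stop is about 11° clockwise, so I'll go over it slowly.

```bash
cat > arc.py <<'E'
import numpy as np,sys,json
# arc.py phi0 list...   (deg) rows in tool frame, tool x yaw pi-.3419
r=42.0
def rows(p0,ps,r=r):
    tx=np.array([-.9421,.3353]);ty=np.array([.3353,.9421])
    o=lambda p:r*np.array([np.cos(np.radians(p)),np.sin(np.radians(p))])
    return [(round(float(tx@(o(p)-o(p0))),1),round(float(ty@(o(p)-o(p0))),1)) for p in ps]
if __name__=="__main__":
    p0=float(sys.argv[1]);ps=[float(a) for a in sys.argv[2:]]
    for p,q in zip(ps,rows(p0,ps)): print(p,q)
E
python3 arc.py 180.5 177.5 174.5 171.5 168.5 165.5
```

```text
177.5 (0.7, 2.1)
174.5 (1.3, 4.2)
171.5 (1.8, 6.3)
168.5 (2.1, 8.5)
165.5 (2.4, 10.7)
```

arm_command([
  {"x": 0.7,"y": 2.1,"z": 0,"rx": 0,"ry": 0,"rz": 0,"hand": 1},
  {"x": 1.3,"y": 4.2,"z": 0,"rx": 0,"ry": 0,"rz": 0,"hand": 1},
  {"x": 1.8,"y": 6.3,"z": 0,"rx": 0,"ry": 0,"rz": 0,"hand": 1},
  {"x": 2.1,"y": 8.5,"z": 0,"rx": 0,"ry": 0,"rz": 0,"hand": 1},
  {"x": 2.4,"y": 10.7,"z": 0,"rx": 0,"ry": 0,"rz": 0,"hand": 1},
  {"x": 2.4,"y": 10.7,"z": 0,"rx": 0,"ry": 0,"rz": 0,"hand": 1},
])

```text
clock: 19.05
tcp_pos: [0.5289, 0.1235, 0.0181]
orientation: [0.001, 0.17, 0.985, -0.0]
wrist_force: [-1.7, -1.3, 5.2]
finger_gap: 0.0167
```

```bash
python3 arc.py 165.5 155 140 125 110 95 80 65 50 35 20
```

```text
155.0 (-0.0, 7.7)
140.0 (-2.5, 18.4)
125.0 (-7.6, 28.1)
110.0 (-15.1, 36.1)
95.0 (-24.4, 41.9)
80.0 (-34.8, 45.1)
65.0 (-45.8, 45.5)
50.0 (-56.5, 43.1)
35.0 (-66.2, 38.0)
20.0 (-74.2, 30.5)
```

No stop there: the handle moved freely and force stayed low. Continuing clockwise.

arm_command([
  {"x": 0,"y": 7.7,"z": 0,"rx": 0,"ry": 0,"rz": 0,"hand": 1},
  {"x": -2.5,"y": 18.4,"z": 0,"rx": 0,"ry": 0,"rz": 0,"hand": 1},
  {"x": -7.6,"y": 28.1,"z": 0,"rx": 0,"ry": 0,"rz": 0,"hand": 1},
  {"x": -15.1,"y": 36.1,"z": 0,"rx": 0,"ry": 0,"rz": 0,"hand": 1},
  {"x": -24.4,"y": 41.9,"z": 0,"rx": 0,"ry": 0,"rz": 0,"hand": 1},
  {"x": -34.8,"y": 45.1,"z": 0,"rx": 0,"ry": 0,"rz": 0,"hand": 1},
  {"x": -45.8,"y": 45.5,"z": 0,"rx": 0,"ry": 0,"rz": 0,"hand": 1},
  {"x": -56.5,"y": 43.1,"z": 0,"rx": 0,"ry": 0,"rz": 0,"hand": 1},
  {"x": -66.2,"y": 38,"z": 0,"rx": 0,"ry": 0,"rz": 0,"hand": 1},
  {"x": -74.2,"y": 30.5,"z": 0,"rx": 0,"ry": 0,"rz": 0,"hand": 1},
])

```text
clock: 20.3
tcp_pos: [0.6084, 0.1285, 0.0181]
orientation: [-0.0, 0.17, 0.986, 0.001]
wrist_force: [-4.9, 2.4, 6.9]
finger_gap: 0.0162
```

```bash
python3 arc.py 20 12 6 1 -3 -6 -9 -12 -15; python3 - <<'E'
from h import *
s=get_state();print(s["wrist_force"],s["ft_torque"],s["tcp_pos"])
p=viewer.read_camera("wrist");cv2.imwrite("pics/e4.png",p["image"][:,:,::-1])
E
```

```text
12.0 (-3.4, -4.8)
6.0 (-5.5, -8.6)
1.0 (-7.0, -12.0)
-3.0 (-7.9, -14.8)
-6.0 (-8.5, -16.9)
-9.0 (-8.9, -19.0)
-12.0 (-9.3, -21.2)
-15.0 (-9.5, -23.4)
[-4.86606866  2.39638869  6.9099073 ] [ 0.38281818  0.98335271 -0.00321796] [0.60841913 0.12852261 0.01807243]
```

View pics/e4.png

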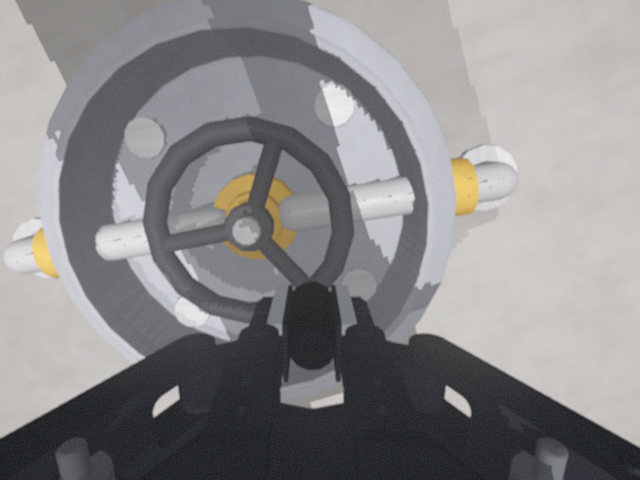

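The wheel follows: handle still in the jaws at (313,325), hub at (247,228). Slowing for the second candidate at about -10°.

arm_command([
  {"x": -3.4,"y": -4.8,"z": 0,"rx": 0,"ry": 0,"rz": 0,"hand": 1},
  {"x": -5.5,"y": -8.6,"z": 0,"rx": 0,"ry": 0,"rz": 0,"hand": 1},
  {"x": -7,"y": -12,"z": 0,"rx": 0,"ry": 0,"rz": 0,"hand": 1},
  {"x": -7.9,"y": -14.8,"z": 0,"rx": 0,"ry": 0,"rz": 0,"hand": 1},
  {"x": -8.5,"y": -16.9,"z": 0,"rx": 0,"ry": 0,"rz": 0,"hand": 1},
  {"x": -8.9,"y": -19,"z": 0,"rx": 0,"ry": 0,"rz": 0,"hand": 1},
  {"x": -9.3,"y": -21.2,"z": 0,"rx": 0,"ry": 0,"rz": 0,"hand": 1},
  {"x": -9.5,"y": -23.4,"z": 0,"rx": 0,"ry": 0,"rz": 0,"hand": 1},
  {"x": -9.5,"y": -23.4,"z": 0,"rx": 0,"ry": 0,"rz": 0,"hand": 1},
])

```text
clock: 21.48
tcp_pos: [0.6108, 0.1051, 0.0181]
orientation: [0.001, 0.169, 0.986, 0.003]
wrist_force: [1.1, 7.3, 4.1]
finger_gap: 0.0164
```

```bash
python3 - <<'E'
from h import *
s=get_state();print(s["wrist_force"],s["ft_torque"],s["tcp_pos"],s["joint_pos"])
e=.5275+.042*(np.cos(np.radians(-15))-np.cos(np.radians(180.5))),.1128+.042*(np.sin(np.radians(-15))-np.sin(np.radians(180.5)));print("exp",e)
E
python3 arc.py -15 -25 -40 -55 -70 -85 -100 -115 -130 -145 -160
```

```text
[1.11731491 7.26629379 4.13480967] [ 1.67158554 -0.04530265  0.07369576] [0.61080439 0.10506597 0.01814654] [ 0.03835837  0.50527725 -0.13226974  0.93058189  0.00475388  0.37861939]
exp (np.float64(0.6100672854728361), np.float64(0.10229611459662583))
-25.0 (0.1, -7.3)
-40.0 (2.5, -18.0)
-55.0 (7.6, -27.7)
-70.0 (15.1, -35.7)
-85.0 (24.4, -41.6)
-100.0 (34.9, -44.8)
-115.0 (45.8, -45.2)
-130.0 (56.5, -42.7)
-145.0 (66.2, -37.6)
-160.0 (74.2, -30.1)
```

The TCP lags its target by 2.8 mm with 7 N at about -11°, which looks like the stop. I'll push a little further to confirm.

```bash
python3 arc.py -15 -18 -21 -23
```

```text
-18.0 (-0.1, -2.2)
-21.0 (-0.1, -4.4)
-23.0 (-0.1, -5.9)
```

arm_command([
  {"x": -9.5,"y": -23.4,"z": 0,"rx": 0,"ry": 0,"rz": 0,"hand": 1},
])

```text
clock: 21.6
tcp_pos: [0.6116, 0.1034, 0.0184]
orientation: [-0.003, 0.162, 0.986, 0.026]
wrist_force: [11.7, 118.8, -4.7]
finger_gap: 0.0162
```

That call was my mistake: I repeated an old row, which pushed too hard (118.8 N, just under the limit). Backing off at once.

arm_command([
  {"x": 9.5,"y": 23.4,"z": 0,"rx": 0,"ry": 0,"rz": 0,"hand": 1},
  {"x": 9.5,"y": 23.4,"z": 0,"rx": 0,"ry": 0,"rz": 0,"hand": 1},
])

```text
clock: 21.85
tcp_pos: [0.6128, 0.1053, 0.0184]
orientation: [0.003, 0.168, 0.986, 0.001]
wrist_force: [4.7, 1.9, 2.4]
finger_gap: 0.0163
```

```bash
python3 - <<'E'
from h import *
s=get_state();print(s["clock"],s["wrist_force"],s["ft_torque"],s["tcp_pos"],s["orientation"],s["finger_gap"])
p=viewer.read_camera("wrist");cv2.imwrite("pics/f1.png",p["image"][:,:,::-1])
w=cloud(p).reshape(-1,3);p0,R0=pose();print(p0)
m=(w[:,2]>.081)&(w[:,2]<.086)&(np.hypot(w[:,0]-p0[0],w[:,1]-p0[1])<.012);t=w[m];print("handle top",t.mean(0),m.sum())
E
```

```text
21.85 [4.69418485 1.94848667 2.4465703 ] [ 0.29662156 -0.73609041 -0.02343474] [0.61281219 0.10530989 0.01843742] [0.00297219 0.16830097 0.98573061 0.00105105] 0.0163116523331793
[0.61267112 0.10443351 0.01843252]
handle top [0.61008078 0.10624786 0.08373598] 2206
```

View pics/f1.png

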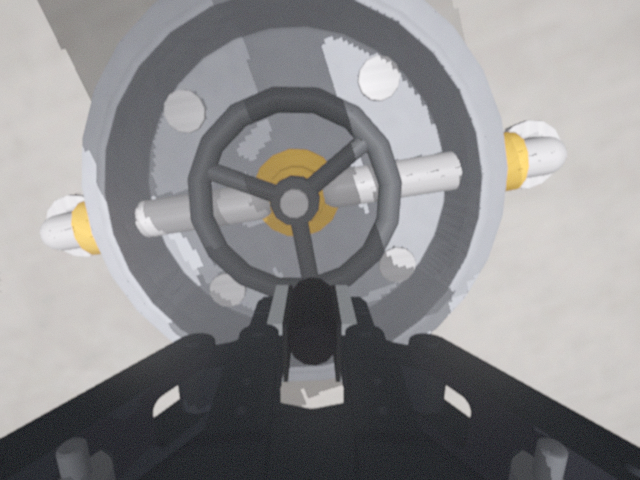

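The grip is intact: handle at (313,320), spoke pointing to it. Even at that push the handle did not pass -11°, so it is the closed stop. Now I relax the press and read the reference pose at the stop.

arm_command([
  {"x": -1.7,"y": 2.0,"z": 0,"rx": 0,"ry": 0,"rz": 0,"hand": 1},
  {"x": -1.7,"y": 2.0,"z": 0,"rx": 0,"ry": 0,"rz": 0,"hand": 1},
])

```text
clock: 22.15
tcp_pos: [0.6126, 0.1043, 0.0183]
orientation: [0.001, 0.17, 0.985, 0.0]
wrist_force: [-1.9, 2.9, 7.6]
finger_gap: 0.0166
```

```bash
cat > ref.py <<'E'
from h import *
import sys
T=[];H=[];B=[];F=[]
for i in range(3):
    p=viewer.read_camera("wrist");w=cloud(p);s=get_state();T.append(s["tcp_pos"]);F.append(s["wrist_force"]);p0=s["tcp_pos"]
    w=w.reshape(-1,3)
    m=(w[:,2]>.081)&(w[:,2]<.086)&(np.hypot(w[:,0]-p0[0],w[:,1]-p0[1])<.012);H.append(w[m].mean(0))
    # hub: points z .035-.06 near centre
    m=(w[:,2]>.038)&(w[:,2]<.07)&(np.hypot(w[:,0]-.569,w[:,1]-.1137)<.012);B.append(np.r_[w[m].mean(0),m.sum()])
    m=(w[:,2]>.042)&(w[:,2]<.052)&(np.hypot(w[:,0]-.569,w[:,1]-.1137)>.065)&(np.hypot(w[:,0]-.569,w[:,1]-.1137)<.09)
cv2.imwrite(f"pics/{sys.argv[1]}.png",p["image"][:,:,::-1])
print(s["clock"],"tcp",np.round(T,4).tolist());print("F",np.round(F,1).tolist())
h=np.mean(H,0);b=np.mean(B,0);print("handle top",h,"hub",b)
print("phi",np.degrees(np.arctan2(h[1]-b[1],h[0]-b[0])),"r",np.hypot(*(h-b[:3])[:2]))
E
python3 ref.py g1
```

```text
22.3 tcp [[0.6126, 0.1043, 0.0183], [0.6126, 0.1043, 0.0184], [0.6126, 0.1043, 0.0183]]
F [[-1.1, 2.9, 6.0], [-0.7, 3.5, 6.6], [-0.6, 3.0, 6.4]]
handle top [0.6099536  0.10555231 0.0837164 ] hub [5.68868557e-01 1.13423389e-01 4.09384160e-02 1.10066667e+03]
phi -10.845319469912537 r 0.04183222077688411
```

Stop reference: TCP (0.6126,0.1043), handle at -10.8°, radius 41.8 mm. Now two full turns counter-clockwise in 15° steps.

```bash
python3 - <<'E'
from arc import rows
for p0 in (-12,138,288,438):
    print(p0,rows(p0,[p0+15*i for i in range(1,11)]))
print(588,rows(588,[603,618,633,648,663,678,690,700,706,710]))
E
```

```text
-12 [(2.9, 10.6), (8.4, 20.1), (16.1, 27.8), (25.6, 33.3), (36.2, 36.1), (47.2, 36.1), (57.8, 33.2), (67.3, 27.7), (75.0, 20.0), (80.5, 10.5)]
138 [(2.8, -10.6), (2.8, -21.6), (-0.1, -32.1), (-5.5, -41.6), (-13.3, -49.4), (-22.8, -54.8), (-33.4, -57.7), (-44.4, -57.6), (-55.0, -54.8), (-64.4, -49.3)]
288 [(-7.7, 7.8), (-13.2, 17.3), (-16.0, 27.9), (-16.0, 38.8), (-13.2, 49.4), (-7.7, 58.9), (0.1, 66.6), (9.6, 72.1), (20.2, 74.9), (31.2, 74.9)]
438 [(10.6, -2.9), (20.1, -8.4), (27.8, -16.1), (33.3, -25.6), (36.1, -36.2), (36.1, -47.2), (33.2, -57.8), (27.7, -67.3), (20.0, -75.0), (10.5, -80.5)]
588 [(-10.6, -2.8), (-21.6, -2.8), (-32.1, 0.1), (-41.6, 5.5), (-49.4, 13.3), (-54.8, 22.8), (-57.3, 31.2), (-58.0, 38.5), (-57.8, 42.9), (-57.4, 45.8)]
```

arm_command([
  {"x": 2.9,"y": 10.6,"z": 0,"rx": 0,"ry": 0,"rz": 0,"hand": 1},
  {"x": 8.4,"y": 20.1,"z": 0,"rx": 0,"ry": 0,"rz": 0,"hand": 1},
  {"x": 16.1,"y": 27.8,"z": 0,"rx": 0,"ry": 0,"rz": 0,"hand": 1},
  {"x": 25.6,"y": 33.3,"z": 0,"rx": 0,"ry": 0,"rz": 0,"hand": 1},
  {"x": 36.2,"y": 36.1,"z": 0,"rx": 0,"ry": 0,"rz": 0,"hand": 1},
  {"x": 47.2,"y": 36.1,"z": 0,"rx": 0,"ry": 0,"rz": 0,"hand": 1},
  {"x": 57.8,"y": 33.2,"z": 0,"rx": 0,"ry": 0,"rz": 0,"hand": 1},
  {"x": 67.3,"y": 27.7,"z": 0,"rx": 0,"ry": 0,"rz": 0,"hand": 1},
  {"x": 75,"y": 20,"z": 0,"rx": 0,"ry": 0,"rz": 0,"hand": 1},
  {"x": 80.5,"y": 10.5,"z": 0,"rx": 0,"ry": 0,"rz": 0,"hand": 1},
])

```text
clock: 23.55
tcp_pos: [0.5409, 0.1411, 0.0183]
orientation: [0.002, 0.17, 0.985, 0.001]
wrist_force: [4.7, 0.8, 5.6]
finger_gap: 0.016
```

```bash
python3 ref.py g2
```

```text
23.7 tcp [[0.5398, 0.1398, 0.0183], [0.5398, 0.1398, 0.0183], [0.5398, 0.1399, 0.0183]]
F [[1.6, -0.2, 9.3], [-0.4, -1.7, 7.7], [1.0, -2.0, 9.2]]
handle top [0.53746566 0.14130877 0.08370691] hub [5.73283280e-01 1.18976329e-01 3.90461539e-02 9.50000000e+01]
phi 148.05627958601738 r 0.04220947817595394
```

Handle at 138.4° as planned, forces small. Continuing.

arm_command([
  {"x": 2.8,"y": -10.6,"z": 0,"rx": 0,"ry": 0,"rz": 0,"hand": 1},
  {"x": 2.8,"y": -21.6,"z": 0,"rx": 0,"ry": 0,"rz": 0,"hand": 1},
  {"x": -0.1,"y": -32.1,"z": 0,"rx": 0,"ry": 0,"rz": 0,"hand": 1},
  {"x": -5.5,"y": -41.6,"z": 0,"rx": 0,"ry": 0,"rz": 0,"hand": 1},
  {"x": -13.3,"y": -49.4,"z": 0,"rx": 0,"ry": 0,"rz": 0,"hand": 1},
  {"x": -22.8,"y": -54.8,"z": 0,"rx": 0,"ry": 0,"rz": 0,"hand": 1},
  {"x": -33.4,"y": -57.7,"z": 0,"rx": 0,"ry": 0,"rz": 0,"hand": 1},
  {"x": -44.4,"y": -57.6,"z": 0,"rx": 0,"ry": 0,"rz": 0,"hand": 1},
  {"x": -55,"y": -54.8,"z": 0,"rx": 0,"ry": 0,"rz": 0,"hand": 1},
  {"x": -64.4,"y": -49.3,"z": 0,"rx": 0,"ry": 0,"rz": 0,"hand": 1},
])

```text
clock: 24.95
tcp_pos: [0.5829, 0.0715, 0.0182]
orientation: [-0.001, 0.171, 0.985, -0.001]
wrist_force: [-3.7, -1.0, 13.1]
finger_gap: 0.0164
```

arm_command([
  {"x": -7.7,"y": 7.8,"z": 0,"rx": 0,"ry": 0,"rz": 0,"hand": 1},
  {"x": -13.2,"y": 17.3,"z": 0,"rx": 0,"ry": 0,"rz": 0,"hand": 1},
  {"x": -16,"y": 27.9,"z": 0,"rx": 0,"ry": 0,"rz": 0,"hand": 1},
  {"x": -16,"y": 38.8,"z": 0,"rx": 0,"ry": 0,"rz": 0,"hand": 1},
  {"x": -13.2,"y": 49.4,"z": 0,"rx": 0,"ry": 0,"rz": 0,"hand": 1},
  {"x": -7.7,"y": 58.9,"z": 0,"rx": 0,"ry": 0,"rz": 0,"hand": 1},
  {"x": 0.1,"y": 66.6,"z": 0,"rx": 0,"ry": 0,"rz": 0,"hand": 1},
  {"x": 9.6,"y": 72.1,"z": 0,"rx": 0,"ry": 0,"rz": 0,"hand": 1},
  {"x": 20.2,"y": 74.9,"z": 0,"rx": 0,"ry": 0,"rz": 0,"hand": 1},
  {"x": 31.2,"y": 74.9,"z": 0,"rx": 0,"ry": 0,"rz": 0,"hand": 1},
])

```text
clock: 26.2
tcp_pos: [0.5809, 0.1529, 0.0184]
orientation: [0.002, 0.171, 0.985, -0.001]
wrist_force: [3.0, -5.4, 6.7]
finger_gap: 0.0164
```

```bash
python3 ref.py g3; python3 - <<'E'
from h import *
s=get_state();print(s["joint_pos"],s["orientation"],s["finger_gap"])
E
```

```text
26.35 tcp [[0.5789, 0.1533, 0.0183], [0.5789, 0.1532, 0.0183], [0.5789, 0.1533, 0.0183]]
F [[-0.0, -2.5, 9.7], [-2.1, -2.0, 9.9], [-1.1, -1.0, 9.7]]
handle top [0.57679422 0.15434526 0.08372383] hub [5.68499430e-01 1.14207035e-01 4.09969902e-02 8.97000000e+02]
phi 78.3238716499394 r 0.040986350373318346
[ 1.25280055e-01  4.72177577e-01 -1.87353856e-01  9.11274159e-01
 -8.04577525e-04  4.67323037e-01] [ 1.13031428e-04  1.70189011e-01  9.85411355e-01 -3.86110862e-04] 0.01636460581846883
```

At 438° (= 78°), measured 78.3°. Continuing to two turns.

arm_command([
  {"x": 10.6,"y": -2.9,"z": 0,"rx": 0,"ry": 0,"rz": 0,"hand": 1},
  {"x": 20.1,"y": -8.4,"z": 0,"rx": 0,"ry": 0,"rz": 0,"hand": 1},
  {"x": 27.8,"y": -16.1,"z": 0,"rx": 0,"ry": 0,"rz": 0,"hand": 1},
  {"x": 33.3,"y": -25.6,"z": 0,"rx": 0,"ry": 0,"rz": 0,"hand": 1},
  {"x": 36.1,"y": -36.2,"z": 0,"rx": 0,"ry": 0,"rz": 0,"hand": 1},
  {"x": 36.1,"y": -47.2,"z": 0,"rx": 0,"ry": 0,"rz": 0,"hand": 1},
  {"x": 33.2,"y": -57.8,"z": 0,"rx": 0,"ry": 0,"rz": 0,"hand": 1},
  {"x": 27.7,"y": -67.3,"z": 0,"rx": 0,"ry": 0,"rz": 0,"hand": 1},
  {"x": 20,"y": -75,"z": 0,"rx": 0,"ry": 0,"rz": 0,"hand": 1},
  {"x": 10.5,"y": -80.5,"z": 0,"rx": 0,"ry": 0,"rz": 0,"hand": 1},
])

```text
clock: 27.6
tcp_pos: [0.5417, 0.0819, 0.0182]
orientation: [-0.001, 0.17, 0.985, 0.001]
wrist_force: [-2.0, 4.3, 11.1]
finger_gap: 0.0163
```

arm_command([
  {"x": -10.6,"y": -2.8,"z": 0,"rx": 0,"ry": 0,"rz": 0,"hand": 1},
  {"x": -21.6,"y": -2.8,"z": 0,"rx": 0,"ry": 0,"rz": 0,"hand": 1},
  {"x": -32.1,"y": 0.1,"z": 0,"rx": 0,"ry": 0,"rz": 0,"hand": 1},
  {"x": -41.6,"y": 5.5,"z": 0,"rx": 0,"ry": 0,"rz": 0,"hand": 1},
  {"x": -49.4,"y": 13.3,"z": 0,"rx": 0,"ry": 0,"rz": 0,"hand": 1},
  {"x": -54.8,"y": 22.8,"z": 0,"rx": 0,"ry": 0,"rz": 0,"hand": 1},
  {"x": -57.3,"y": 31.2,"z": 0,"rx": 0,"ry": 0,"rz": 0,"hand": 1},
  {"x": -58,"y": 38.5,"z": 0,"rx": 0,"ry": 0,"rz": 0,"hand": 1},
  {"x": -57.8,"y": 42.9,"z": 0,"rx": 0,"ry": 0,"rz": 0,"hand": 1},
  {"x": -57.8,"y": 42.9,"z": 0,"rx": 0,"ry": 0,"rz": 0,"hand": 1},
])

```text
clock: 28.85
tcp_pos: [0.612, 0.1019, 0.0183]
orientation: [0.001, 0.17, 0.985, -0.0]
wrist_force: [0.9, -1.2, 8.8]
finger_gap: 0.0164
```

```bash
python3 ref.py g4
```

```text
29.0 tcp [[0.612, 0.1019, 0.0183], [0.6121, 0.1019, 0.0183], [0.6121, 0.1019, 0.0183]]
F [[1.3, -1.2, 8.3], [1.0, -0.6, 7.7], [0.8, -0.6, 7.8]]
handle top [0.60945219 0.10314538 0.08372705] hub [5.68881152e-01 1.13477384e-01 4.09674075e-02 1.08266667e+03]
phi -14.287508963521287 r 0.04186596761517535
```

View pics/g4.png

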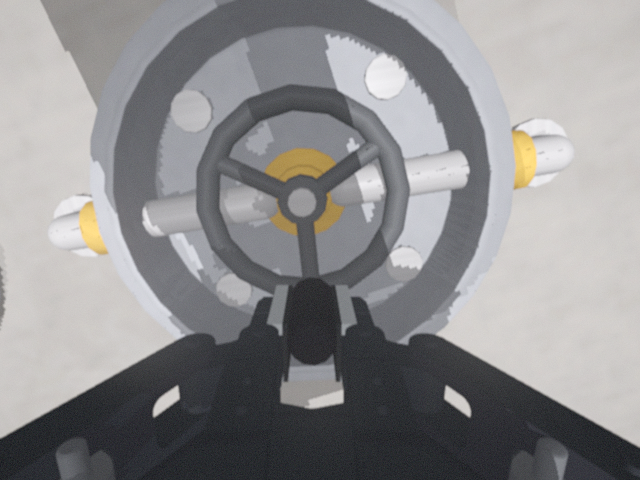

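The handle stands at -14.3° against -10.8° at the stop, so it is 3.5° (2.5 mm) short. Trimming.

arm_command([
  {"x": 0.1,"y": 1.3,"z": 0,"rx": 0,"ry": 0,"rz": 0,"hand": 1},
  {"x": 0.2,"y": 2.6,"z": 0,"rx": 0,"ry": 0,"rz": 0,"hand": 1},
  {"x": 0.2,"y": 2.6,"z": 0,"rx": 0,"ry": 0,"rz": 0,"hand": 1},
  {"x": 0.2,"y": 2.6,"z": 0,"rx": 0,"ry": 0,"rz": 0,"hand": 1},
])

```text
clock: 29.5
tcp_pos: [0.6125, 0.1039, 0.0183]
orientation: [0.001, 0.171, 0.985, -0.001]
wrist_force: [0.7, -2.5, 8.9]
finger_gap: 0.0164
```

```bash
python3 ref.py g5
```

```text
29.65 tcp [[0.6125, 0.1039, 0.0183], [0.6125, 0.1039, 0.0183], [0.6124, 0.1039, 0.0183]]
F [[1.0, -2.5, 7.9], [0.8, -2.9, 8.8], [0.2, -2.9, 7.8]]
handle top [0.60987144 0.10514593 0.08370156] hub [5.68822030e-01 1.13329706e-01 4.10258446e-02 1.06366667e+03]
phi -11.274883880378892 r 0.0418572400919723
```

arm_command([
  {"x": 0,"y": 0.5,"z": 0,"rx": 0,"ry": 0,"rz": 0,"hand": 1},
  {"x": 0,"y": 0.5,"z": 0,"rx": 0,"ry": 0,"rz": 0,"hand": 1},
  {"x": 0,"y": 0.5,"z": 0,"rx": 0,"ry": 0,"rz": 0,"hand": 1},
])

```text
clock: 30.02
tcp_pos: [0.6125, 0.1043, 0.0183]
orientation: [0.001, 0.171, 0.985, -0.001]
wrist_force: [0.1, -2.6, 8.9]
finger_gap: 0.0164
```

```bash
python3 ref.py g6; python3 - <<'E'
from h import *
p=viewer.read_camera("scene");cv2.imwrite("pics/g6s.png",p["image"][:,:,::-1]);W=cloud(p);w=W.reshape(-1,3)
k=(np.hypot(w[:,0]-.52,w[:,1]+.14)<.12)&(w[:,2]>.045)&(w[:,2]<.075);a=w[k];print(circ(cv2.convexHull(a[:,:2].astype(np.float32))[:,0].astype(float)),np.median(a[:,2]))
for q in ("mug","oil_can","tape_roll"):
    for r in finder.masks_of(p,q)[:1]:
        pts=W[r["region"]];pts=pts[~np.isnan(pts[:,0])];print(q,round(r["score"],2),np.round(r["at"]),np.round(np.median(pts,0),3))
E
```

```text
30.175 tcp [[0.6126, 0.1043, 0.0183], [0.6125, 0.1043, 0.0183], [0.6126, 0.1043, 0.0183]]
F [[0.7, -2.5, 8.5], [0.8, -2.9, 8.8], [0.2, -2.6, 8.4]]
handle top [0.60995966 0.10550015 0.08372094] hub [5.68924632e-01 1.13428081e-01 4.09359777e-02 1.10400000e+03]
phi -10.934767292463878 r 0.04179384666369948
(array([ 0.51871562, -0.14077038]), np.float64(0.08697694914594103)) 0.05999872888825103
oil_can 0.59 [231. 345.] [0.648 0.447 0.075]
tape_roll 0.68 [355. 341.] [0.356 0.292 0.017]
```

View pics/g6s.png

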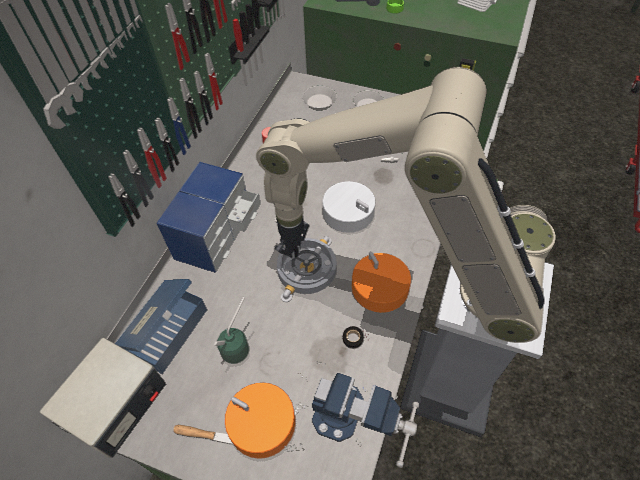

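View pics/g6.png

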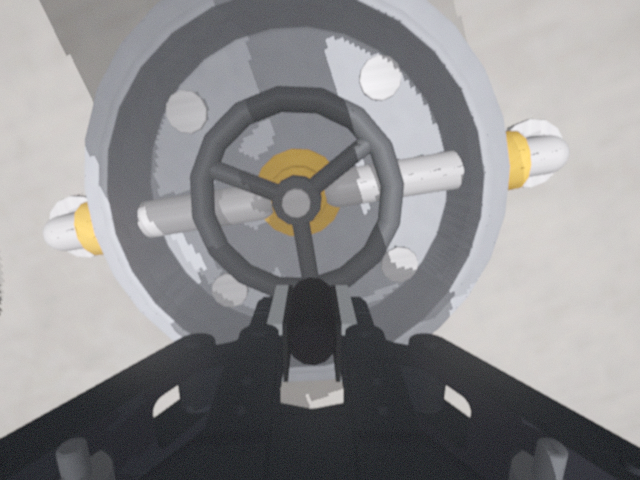

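The TCP is back at (0.6126,0.1043), matching the stop reference exactly, and the wrist picture matches it too (handle at (313,320), hub at (296,203)). In the scene view the cover stands upright at (349,205), with the oil can (232,345) and the tape (354,337) where they were. The mug is hidden behind the arm, which never went near it. Handing in.

```bash
python3 -c "
from workcell import hand_in
print(hand_in())"
```

```text
the job is handed in; nothing more can be done
None
```

The valve is shut to its stop and backed off two full turns, with the gripper still on the crank handle. The cover is on the bench beside the pot. I handed it in at about 30 s of the allowed 72.

- **Cover:** I tipped it by its handle to 25.6°. At 6° the far rim measured 95.4 mm high (95.7 mm expected if seated). At 25.6° I judged it still on the ledge mainly from the picture, because the measured rim point read 96 mm against about 90 mm expected. I then lifted it off and set it down level and right way up at about (0.518, -0.141), top at 60 mm.
- **Valve:** Turning clockwise it met the stop with the handle at -10.8°, against -10.4° worked out from the pipes. After backing off, the handle reads -10.9° and the tool position matches the stop position within 0.1 mm.

**What went wrong or was not checked:**
- The first grasp of the cover handle closed on nothing. The real fingertips sit about 33 mm behind the reported tool point, so I measured that offset from the pictures and corrected for it.
- At the stop I sent one wrong move. The wrist force read 118.8 N at the end of that row, just under the 120 N limit, and I backed off at once. I can't rule out a brief higher peak. The handle may have slipped about 1 mm in the jaws, so I took the stop position afresh afterwards.
- The oil can's measured position is unchanged, and the tape roll's agrees within a few millimetres. The mug was hidden behind the arm in the last picture, so I could not confirm it; the arm was never near it at bench height.

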